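# Clear the bench and drill the next two holes on the indexing jig

### The arm

A 6-joint arm with a two-finger parallel gripper is mounted at the origin on the work surface. World frame = base frame: x ahead of the robot, y to its left, z up, the work surface at z = 0. Lengths are in m, angles in rad, forces in N, time in s.
With the tool pointing down it reaches from about 0.375 to 0.975 m from the base axis. Payload 3.8 kg.
Tool frame: the origin (TCP) lies midway between the tips of the shut fingers; the grasp point (between the pads) lies 19 mm behind it; z points along the fingers, y is the line along which they close (so a half turn about z gives the same grasp; the last joint's range is limited). The gripper opens to 85 mm and grips with 20 to 120 N. Pads are 22 mm wide; open, the fingers measure 114 mm over their backs; the gripper's body (76 mm by 85 mm) begins 54 mm behind the grasp point. The pads swing forward as they close: fully open they stand 13 mm farther back than shut.
Start: joints at [1.108, 0.264, 1.604, -0, 1.274, -0.037], TCP at [0.279, 0.615, 0.231] pointing down, gripper open.
Joint ranges: [-2.63, 2.63], [-0.94, 2.18], [0.31, 2.57], [-1.31, 4.45], [0, 2.66], [-2.55, 2.55]. Speed limits (rad/s): [2.57, 2.57, 3.14, 3.14, 3.14, 3.14].

### API

Orientations are given as [roll, pitch, yaw] about the fixed x, y, z axes, in that order (R = Rz(yaw) Ry(pitch) Rx(roll)).
In Python, from cell import robot, imaging, nets gives the robot as it stands.
- The arm moves only by the tool play_rows, never from a script. Its argument "motion" is a list of rows, each a list of 7 numbers: the turn, a rotation vector about the tool's x, y, z scaled (see below), then the shift along the tool's x, y, z scaled (see below), then the opening, from 0 (shut) to 1 (fully open). A call has 1 to 8 rows; each row shifts and turns the commanded pose from where the row before left it, along the tool's axes as they then stand; what a row does not reach is not made up. The controller multiplies each number of a shift by 2.5 cm and each number of a turn by 5 degrees. A row lasts 1/12 s, in which the tool goes at most 41.7 mm and 7.16 degrees, less where a joint would pass 70% of its speed; a pose out of reach is approached as far as the arm can. A call with a number of a shift or a turn outside -1 to 1 is refused whole. A call with a gripper value outside its range is refused whole. The fingers move at their own pace and stop on an object; the grip force is fixed at half the most. Time passes only in rows, so rows that do not move let the fingers close. It gives the time, the measured TCP pose, the force, the opening and the grip force at its end, in the units of the state.
- robot.read_state(): the state, without advancing time (a new reading comes with each control period).
- imaging.camera(name): name is "side" or "top" or "wrist"; returns a dict with "color" (480x640x3 uint8, red, green, blue), "fovy" (degrees; the focal length in pixels is half the picture's height over the tangent of half this angle, whatever the lens; pixels are square), "cx", "cy" (the principal point, pixels), "cam_to_world" (4x4, takes a point from camera to world coordinates); the wrist camera has in their place "T_tool_cam" (4x4, takes a point from camera to tool coordinates, whose origin is the TCP and whose axes are the flange's). Camera axes: x right, y down, z forward; pixel columns grow to the right and rows downward; lengths in m; the calibration is good to about 2 mm. A picture is of the moment at which its call begins: read the wrist's pose just before it. There is no depth.
- robot.finish_job(): hands the job in; it is judged then, once.
Trained networks look in a picture, given as the dict that the camera call returned (one of the last four; its "shot" number tells which), for a name from the list of things; names that differ only in an ending like _2 or _b are one class to them, and where a whole thing is asked for, a point or a joint stands for the part that bears it (a point fixed in the world has none). Each returns a list of dicts, best first, with "conf" (0 to 1); they miss things now and then, are a little off and sometimes report something else, mostly with a low value. They report only what shows in the picture. A call takes as long as a camera call.
- nets.boxes_of(picture, label): "at" ([column, row] as shares, 0 to 1, of the picture: columns of its width, rows of its height, amid what is visible of it).
- nets.regions_of(picture, label): "mask" (480x640 bool, what is visible of it) and "at" ([column, row] as shares, 0 to 1, of the picture: columns of its width, rows of its height, amid what is visible of it).
The state is a dict: "time": time; "joints": joint angles; "joint_vel": joint speeds; "tau": joint torques, N m; "ee_pos": TCP position; "orientation": TCP orientation; "ft_force": force on the tool from outside, world axes, zero at the start; "wrist_torque": the same for the moment, N m; "grip_width": finger opening in m; "grasp_force": force on a finger pad.
Only numpy, scipy, OpenCV 4.12 (cv2) and the standard library are available. Lean on these libraries where they do the work, as an engineer would, in place of code of your own. Each camera call takes 0.05 s, during which the arm holds its last target. There are 200 camera calls.

### The job

Drill the next two holes on the drill jig: first clear the bench by putting every aluminium setting block that is lying there back flat in the storage tray of its own shape. Then, for each of the two holes in turn, pull up the index knob, slide the carriage one notch towards the drill column and let the knob spring back down so that it locks in that notch, and with the carriage locked there press the far key (drill) and after it the near key (eject) fully down on the key box. Press keys only while the carriage is locked in one of these two notches, leave the middle key (stop) unpressed, and leave the other things on the bench where they are.

Things in the scene. Friction and masses are not known exactly. Their poses are not given: they have to be found in the camera images.
- block_long: loose aluminium setting block, 110 x 34 x 42 mm (a long plain bar), length x width x height along its own x, y, z; origin at the centre of its underside; 0.2 to 0.6 kg. Starts somewhere on the bench between robot and jig, lying upright with its length roughly along the world x; may be absent.
- block_short: loose aluminium setting block, 66 x 34 x 42 mm (a short plain bar), length x width x height along its own x, y, z; origin at the centre of its underside; 0.2 to 0.6 kg. Starts somewhere on the bench between robot and jig, lying upright with its length roughly along the world x; may be absent.
- block_square: loose aluminium setting block, 56 x 56 x 42 mm (square in plan), length x width x height along its own x, y, z; origin at the centre of its underside; 0.2 to 0.6 kg. Starts somewhere on the bench between robot and jig, lying upright with its length roughly along the world x; may be absent.
- block_channel: loose aluminium setting block, 90 x 46 x 42 mm with a 22 mm wide, 20 mm deep open channel along the whole length of its top (only one of its kind), length x width x height along its own x, y, z; origin at the centre of its underside; 0.2 to 0.6 kg. Starts somewhere on the bench between robot and jig, lying upright with its length roughly along the world x; may be absent.
- slot_long: fixed shallow dark wooden tray on the 8 mm plywood storage board (320 x 280 mm, four trays in two rows of two, 155 mm apart along x, 140 mm along y) at the right of the bench, made for block_long: inside 118 x 42 mm (x, y), 4 mm free on every side; floor 3 mm above its origin (origin at the centre of its underside), walls 5 mm thick and 13 mm high above the origin. Its place among the four trays on the board changes. A block is home when flat on the tray floor.
- slot_short: fixed shallow dark wooden tray on the 8 mm plywood storage board (320 x 280 mm, four trays in two rows of two, 155 mm apart along x, 140 mm along y) at the right of the bench, made for block_short: inside 74 x 42 mm (x, y), 4 mm free on every side; floor 3 mm above its origin (origin at the centre of its underside), walls 5 mm thick and 13 mm high above the origin. Its place among the four trays on the board changes. A block is home when flat on the tray floor.
- slot_square: fixed shallow dark wooden tray on the 8 mm plywood storage board (320 x 280 mm, four trays in two rows of two, 155 mm apart along x, 140 mm along y) at the right of the bench, made for block_square: inside 64 x 64 mm (x, y), 4 mm free on every side; floor 3 mm above its origin (origin at the centre of its underside), walls 5 mm thick and 13 mm high above the origin. Its place among the four trays on the board changes. A block is home when flat on the tray floor.
- slot_channel: fixed shallow dark wooden tray on the 8 mm plywood storage board (320 x 280 mm, four trays in two rows of two, 155 mm apart along x, 140 mm along y) at the right of the bench, made for block_channel: inside 98 x 54 mm (x, y), 4 mm free on every side; floor 3 mm above its origin (origin at the centre of its underside), walls 5 mm thick and 13 mm high above the origin. Its place among the four trays on the board changes. A block is home when flat on the tray floor.
- jig: fixed green drill jig beyond the middle of the bench; origin under the middle of its row of notches, its y axis along the bed (320 mm long) towards the drill column (50 mm square, 220 mm tall, at x 135 mm, y 135 mm; its drill head reaches out over x 40 to 140 mm, y 105 to 165 mm, from 85 mm high up). An aluminium carriage with a clamped rattan pole (26 mm thick, at x 68 mm, top 82 mm high) slides on the bed along y.
- carriage (a joint): position of the jig's carriage along the jig's y, m: 0 at the notch where it starts, positive towards the drill column; notches are 40 mm apart on both sides, so the next two notches towards the column are 0.040 and 0.080; range -0.04 to 0.16. With the plunger down it is locked with 2 mm of play; with the plunger up it slides with about 3 N of friction and stays where it is left.
- plunger (a joint): lift of the spring index plunger on the carriage, m: 0 fully down in a notch, 0.018 fully pulled up. Its pin leaves the notch at about 0.011; about 6 N to start, 11 N at full lift; springs down when let go. If let go between notches the pin stays on top at about 0.011 until it is lifted and moved over a notch.
- knob_head (a point): middle of the black cylindrical plunger knob (40 mm diameter, 30 mm tall) on top of the carriage, about 99 mm above the bench when down; it moves with carriage and plunger. Below the knob: a 28 mm wide neck housing whose top is 23 mm below this point, then the carriage plate 43 mm below this point. Room for fingers is along the jig's y (before and behind along the slide) ; the pole lies 55 mm from this point on the +x side, 17 mm lower at its top.
- keybox: fixed grey key box, 190 (x) x 80 x 40 mm, at the left of the bench, origin at the centre of its underside; three white round push keys of 30 mm diameter in a row along its x, 55 mm apart: near (x -55 mm), middle (x 0) and far (x +55 mm) as seen from the robot; key tops 58 mm above the bench when up, pressed straight down.
- key_far (a joint): how far the far key is pressed, m: 0 up, 0.006 fully down; about 1.5 N to start, 5 N fully down; springs back.
- key_near (a joint): how far the near key is pressed, m: 0 up, 0.006 fully down; about 1.5 N to start, 5 N fully down; springs back.
- key_middle (a joint): how far the middle key is pressed, m: 0 up, 0.006 fully down; about 1.5 N to start, 5 N fully down; springs back.
- glue_jar: bystander, to be left alone: jar, 60 mm diameter, 85 mm tall, between storage board and jig; origin at its underside.
- hammer: bystander, to be left alone: hammer lying near the robot on the left; origin at its underside, about its middle.
- screwdriver: bystander, to be left alone: screwdriver lying to the right of the storage board; origin at its underside, about its middle.
- rattan_ring: bystander, to be left alone: rattan ring, 150 mm diameter, 16 mm high, at the far left; origin at its underside.
- rattan_offcut: bystander, to be left alone: piece of rattan, 140 mm long, 24 mm high, to the right of the storage board; origin at its underside.
- varnish_can: bystander, to be left alone: can, 80 mm diameter, 110 mm tall, beyond the storage board; origin at its underside.
- sanding_block: bystander, to be left alone: cork sanding block, 100 x 60 x 30 mm, to the left of the key box; origin at its underside.

How it is judged:
On the way, in this order (a step that is already met when the one before it is completed fails the run):
1. all setting blocks that are present lie in their own trays, let go (horizontal distance between block_long and slot_long below 0.012 m and z of block_long in the frame of slot_long below 0.008 m and angle between each of block_long, block_short, block_square, block_channel's own z axis and vertical below 0.12 rad and linear speed of each of block_long, block_short, block_square, block_channel below 0.03 m/s and contact force between each of block_long, block_short, block_square, block_channel and the fingers below 0.2 N and horizontal distance between block_short and slot_short below 0.012 m and z of block_short in the frame of slot_short below 0.008 m and horizontal distance between block_square and slot_square below 0.012 m and z of block_square in the frame of slot_square below 0.008 m and horizontal distance between block_channel and slot_channel below 0.012 m and z of block_channel in the frame of slot_channel below 0.008 m), for 0.2 s.
2. the index knob is pulled up (value of joint plunger above 0.011 m), for 0.1 s.
3. the carriage is one notch further towards the column, plunger down in the notch (value of joint carriage between 0.035 and 0.045 m and value of joint plunger below 0.004 m), for 0.3 s.
4. the far key is pressed down with the carriage there, the others up (all of step 3 and value of joint key_far above 0.004 m and value of joint each of key_near, key_middle below 0.002 m), for 0.05 s.
5. the near key is pressed down with the carriage there, the others up (all of step 3 and value of joint key_near above 0.004 m and value of joint each of key_far, key_middle below 0.002 m), for 0.05 s.
6. the index knob is pulled up again (value of joint plunger above 0.011 m), for 0.1 s.
7. the carriage is two notches from the start towards the column, plunger down in the notch (value of joint carriage between 0.075 and 0.085 m and value of joint plunger below 0.004 m), for 0.3 s.
8. the far key is pressed down with the carriage there, the others up (all of step 7 and value of joint key_far above 0.004 m and value of joint each of key_near, key_middle below 0.002 m), for 0.05 s.
9. the near key is pressed down with the carriage there, the others up (all of step 7 and value of joint key_near above 0.004 m and value of joint each of key_far, key_middle below 0.002 m), for 0.05 s.
At the end, for the whole second after the job is handed in: every present setting block lies flat in its own tray (within 12 mm of its centre, under 8 mm above its origin, tilt under 0.12 rad), at rest, let go; the carriage is at 0.080 m (two notches on) within 5 mm, plunger down (under 4 mm); all keys up (all of step 1 and all of step 7 and value of joint each of key_far, key_near, key_middle below 0.002 m); the robot touches nothing.
It fails at once if a key is pressed while the carriage is not locked in the first or second next notch (value of joint any of key_far, key_near, key_middle above 0.003 m and not ((value of joint carriage between 0.035 and 0.045 m and value of joint plunger below 0.004 m) or (value of joint carriage between 0.075 and 0.085 m and value of joint plunger below 0.004 m))).
It fails at once if the middle key is pressed (value of joint key_middle above 0.003 m).
It fails at once if another thing on the bench (jar, hammer, screwdriver, ring, rattan piece, can, sanding block) is moved more than 4 cm (distance of any of glue_jar, hammer, screwdriver, rattan_ring, rattan_offcut, varnish_can, sanding_block from where it was at the start of the episode above 0.04 m).
Of block_long, block_short, block_square, block_channel only 3 to 4 are there at a start; the rules pass over those that are not, and their reading is None.
At some moment in a run one of block_long, block_short, block_square, block_channel may be knocked a few centimetres aside while the robot is not near it.
Once in a run the grip may slacken for a moment while it holds something.
It also fails if it takes over 210 s, if anything falls off the work surface, if the arm or the gripper's body presses on something with over 40 N, if the wrist force passes 120 N, or if a joint passes its speed limit or range.

## Working session

There is one attempt and no reset: what is moved stays moved. The work goes in short steps, Python scripts to look and compute and a tool call to move; the robot and the scene stay as the last step left them, time stands still between calls to the robot, and variables do not carry over. Pictures are saved under pics/ and viewed, at most 18 in all, crops included, and the job is handed in when it is done.

Besides the shell and the picture viewer there is one more tool, called after "Emit:" as name(argument=value, ...) on one line, values as JSON. play_rows: Moves the arm, as the interface text tells. Its arguments: {"type":"object","properties":{"motion":{"type":"array","items":{"type":"array","items":{"type":"number"}}}},"required":["motion"]}

```bash
ls; mkdir -p pics
cat > h.py <<'E'
import numpy as np, cv2
from cell import robot, imaging, nets
from scipy.spatial.transform import Rotation as R
def tool():
    s=robot.read_state(); T=np.eye(4); T[:3,:3]=R.from_euler('xyz',s['orientation']).as_matrix(); T[:3,3]=s['ee_pos']; return T,s
def shot(n):
    T,s=tool(); p=imaging.camera(n)
    p['M']=p['cam_to_world'] if n!='wrist' else T@p['T_tool_cam']
    return p
def save(p,f): cv2.imwrite('pics/'+f,p['color'][:,:,::-1])
def ray(p,uv,z):
    f=240/np.tan(np.radians(p['fovy'])/2); d=p['M'][:3,:3]@np.array([(uv[0]-p['cx'])/f,(uv[1]-p['cy'])/f,1]); o=p['M'][:3,3]
    return o+d*(z-o[2])/d[2]
def proj(p,X):
    f=240/np.tan(np.radians(p['fovy'])/2); c=np.linalg.inv(p['M'])@np.append(X,1); return np.array([p['cx']+f*c[0]/c[2],p['cy']+f*c[1]/c[2]])
E
python3 - <<'E'
from h import *
T,s=tool(); print({k:np.round(v,3) for k,v in s.items()})
p=shot('top'); save(p,'top0.png'); print(p['fovy'],p['cx'],p['cy'],np.round(p['M'],3))
Z=dict(block_long=.042,block_short=.042,block_square=.042,block_channel=.042,slot_long=.015,slot_short=.015,slot_square=.015,slot_channel=.015,jig=.03,knob_head=.114,keybox=.04,key_far=.058,key_near=.058,key_middle=.058,glue_jar=.085,varnish_can=.11)
for k,z in Z.items():
    for r in nets.boxes_of(p,k)[:2]:
        uv=np.array(r['at'])*[640,480]; print(k,round(r['conf'],2),np.round(uv),np.round(ray(p,uv,z),3))
p=shot('side'); save(p,'side0.png')
E
```

```text
pics
{'time': np.float64(0.0), 'joints': array([ 1.108,  0.265,  1.605, -0.   ,  1.274, -0.037]), 'joint_vel': array([-0.002, -0.001, -0.001,  0.002,  0.001, -0.   ]), 'tau': array([-0.0000e+00, -5.1512e+01, -3.6731e+01,  0.0000e+00,  1.3000e-02,
       -0.0000e+00]), 'ee_pos': array([0.278, 0.614, 0.23 ]), 'orientation': array([-3.139, -0.   ,  2.716]), 'ft_force': array([ 0.321, -0.302,  0.143]), 'wrist_torque': array([ 0.039, -0.017, -0.004]), 'grasp_force': np.float64(0.0), 'grip_width': np.float64(0.085)}
49.03438003506418 326.0287404282318 244.1413167711651 [[-0.072 -0.973  0.221  0.227]
 [-0.997  0.069 -0.021  0.018]
 [ 0.005 -0.222 -0.975  1.303]
 [ 0.     0.     0.     1.   ]]
block_long 0.62 [542. 287.] [ 0.368 -0.523  0.042]
block_long 0.39 [411. 143.] [ 0.762 -0.247  0.042]
block_short 0.94 [213. 252.] [0.512 0.267 0.042]
block_short 0.34 [168. 355.] [0.274 0.378 0.042]
block_square 0.92 [294. 244.] [0.519 0.069 0.042]
block_channel 0.96 [340. 279.] [ 0.424 -0.038  0.042]
slot_long 0.68 [464. 216.] [ 0.566 -0.365  0.015]
slot_long 0.55 [412. 225.] [ 0.552 -0.231  0.015]
slot_short 0.61 [412. 226.] [ 0.551 -0.231  0.015]
slot_short 0.17 [162. 271.] [0.48  0.4   0.015]
slot_square 0.66 [422. 283.] [ 0.404 -0.24   0.015]
slot_square 0.25 [463. 217.] [ 0.565 -0.362  0.015]
slot_channel 0.67 [476. 279.] [ 0.403 -0.375  0.015]
jig 0.73 [238. 182.] [0.692 0.202 0.03 ]
knob_head 0.61 [276. 189.] [0.637 0.1   0.114]
keybox 0.55 [162. 269.] [0.479 0.393 0.04 ]
keybox 0.29 [411. 225.] [ 0.546 -0.223  0.04 ]
key_far 0.7 [158. 241.] [0.545 0.398 0.058]
key_middle 0.71 [159. 265.] [0.485 0.394 0.058]
glue_jar 0.87 [356. 161.] [ 0.706 -0.096  0.085]
glue_jar 0.42 [171. 356.] [0.268 0.36  0.085]
varnish_can 0.9 [409. 140.] [ 0.743 -0.229  0.11 ]
```

View pics/top0.png

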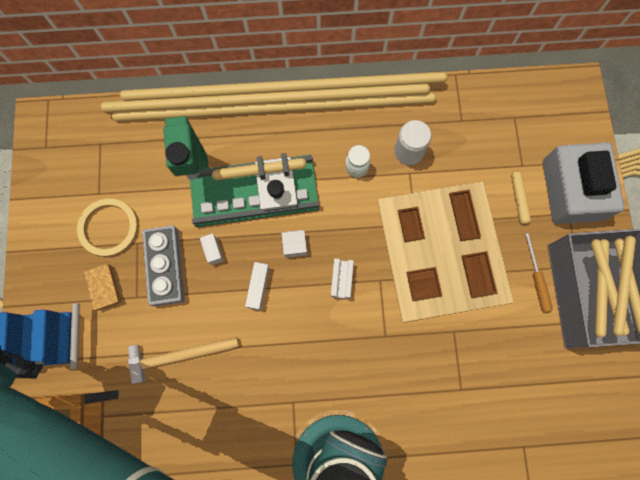

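View pics/side0.png

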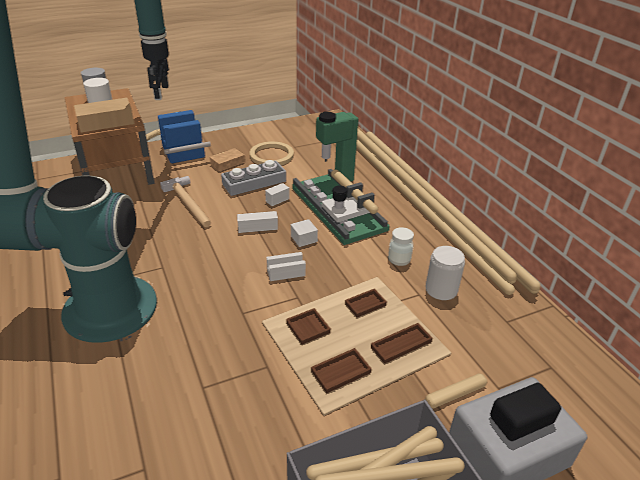

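The top picture shows all four blocks: short (210,250), long (257,285), square (294,243), channel (342,279). The trays are short (411,225), long (466,216), square (424,284) and channel (480,276). The knob is at (276,189) and the keys run along x at about column 160. I'll fit the poses by silhouette.

```bash
cat > fit.py <<'E'
from h import *
from scipy.optimize import minimize
DIM=dict(block_long=(.11,.034,0,.042),block_short=(.066,.034,0,.042),block_square=(.056,.056,0,.042),block_channel=(.09,.046,0,.042),
 slot_long=(.128,.052,.008,.021),slot_short=(.084,.052,.008,.021),slot_square=(.074,.074,.008,.021),slot_channel=(.108,.064,.008,.021),keybox=(.19,.08,0,.04))
def sil(p,d,q,S=4):
    x,y,a=q; c,s=np.cos(a),np.sin(a)
    P=np.array([proj(p,[x+c*u-s*v,y+s*u+c*v,z]) for u in(-d[0]/2,d[0]/2) for v in(-d[1]/2,d[1]/2) for z in d[2:]])
    m=np.zeros((480,640),np.uint8); cv2.fillConvexPoly(m,np.round(cv2.convexHull(P.astype(np.float32))*16).astype(np.int32),255,cv2.LINE_AA,4); return m/255.
def near(p,k,guess,z):
    best=None
    for r in nets.regions_of(p,k):
        X=ray(p,np.array(r['at'])*[640,480],z)
        if np.hypot(*(X[:2]-guess))<.06 and (best is None or r['conf']>best['conf']): best=r
    return best
def fit(k,q0,views,d=None):
    d=d or DIM[k]; ms=[]
    for p in views:
        r=near(p,k,q0[:2],d[3])
        if r is not None: ms.append((p,cv2.GaussianBlur(r['mask'].astype(np.float32),(0,0),1)))
    def cost(q,B=True):
        return sum(1-np.minimum(a,m).sum()/np.maximum(a,m).sum() for p,m in ms for a in [cv2.GaussianBlur(sil(p,d,q),(0,0),1)])
    best=min((minimize(cost,[q0[0],q0[1],q0[2]+da],method='Nelder-Mead',options=dict(initial_simplex=np.array([q0[0],q0[1],q0[2]+da])+np.array([[0,0,0],[.01,0,0],[0,.01,0],[0,0,.15]]),xatol=2e-4,fatol=1e-4)) for da in(-.25,0,.25)),key=lambda r:r.fun)
    return best.x,best.fun/max(len(ms),1),len(ms)
E
python3 - <<'E'
from fit import *
t=shot('top'); s=shot('side')
G=dict(block_long=(.408,.165,0),block_short=(.512,.267,.1),block_square=(.519,.069,0),block_channel=(.424,-.038,0),slot_long=(.566,-.365,.1),slot_short=(.551,-.231,.1),slot_square=(.404,-.24,.1),slot_channel=(.403,-.375,.1),keybox=(.479,.393,0))
for k,g in G.items():
    for v in ([t],[s],[t,s]):
        q,f,n=fit(k,g,v); print(k,len(v),np.round(q,4),round(f,3),n)
E
```

```text
block_long 1 [ 0.4217  0.1648 -0.2197] 0.154 1
block_long 1 [ 0.4237  0.1653 -0.2977] 0.119 1
block_long 2 [ 0.4237  0.1646 -0.2615] 0.139 2
block_short 1 [0.5248 0.2754 0.3614] 0.143 1
block_short 1 [0.5255 0.2748 0.5871] 0.166 1
block_short 2 [0.5249 0.2753 0.3709] 0.173 2
block_square 1 [0.5223 0.0686 0.0743] 0.088 1
block_square 1 [ 0.5231  0.068  -0.0439] 0.113 1
block_square 2 [0.5228 0.0687 0.0581] 0.109 2
block_channel 1 [ 0.4266 -0.0423 -0.1771] 0.123 1
block_channel 1 [ 0.424 -0.038 -0.25 ] 0.0 0
block_channel 2 [ 0.4266 -0.0423 -0.1771] 0.123 1
slot_long 1 [ 0.5707 -0.3673  0.0798] 0.13 1
slot_long 1 [ 0.566 -0.365 -0.15 ] 0.0 0
slot_long 2 [ 0.5707 -0.3673  0.0798] 0.13 1
slot_short 1 [ 0.5554 -0.2295  0.077 ] 0.092 1
slot_short 1 [ 0.5554 -0.2285  0.0891] 0.119 1
slot_short 2 [ 0.555  -0.229   0.1046] 0.106 2
slot_square 1 [ 0.4014 -0.2441  0.1172] 0.072 1
slot_square 1 [ 0.3996 -0.2432  0.0844] 0.062 1
slot_square 2 [ 0.4006 -0.2436  0.1129] 0.073 2
slot_channel 1 [ 0.415  -0.3834  0.0991] 0.083 1
slot_channel 1 [ 0.413  -0.3842  0.1114] 0.042 1
slot_channel 2 [ 0.4134 -0.384   0.1152] 0.066 2
keybox 1 [0.4932 0.3943 0.1022] 0.107 1
keybox 1 [0.4922 0.3987 0.0598] 0.104 1
keybox 2 [0.4919 0.3971 0.0584] 0.109 2
```

Emit:
play_rows(motion=[[0,0,-1,0,0,0,1],[0,0,-1,0,0,0,1],[0,0,-1,0,0,0,1],[0,0,-1,0,0,0,1],[0,0,-1,0,0,0,1],[0,0,-1,0,0,0,1],[0,0,-1,0,0,0,1],[0,0,-1,0,0,0,1]])

```text
time: 3.47
ee_pos: [0.2788, 0.6147, 0.2312]
orientation: [-3.142, -0.0, -2.865]
ft_force: [0.6, -0.2, 0.2]
grip_width: 0.0853
grasp_force: 0.0
```

Emit:
play_rows(motion=[[0,0,-1,0,0,0,1],[0,0,0,-0.26,-0.95,0.07,1],[0,0,0,-0.26,-0.95,0.07,1],[0,0,0,-0.26,-0.95,0.07,1],[0,0,0,-0.26,-0.95,0.07,1],[0,0,0,-0.26,-0.95,0.07,1],[0,0,0,-0.26,-0.95,0.07,1],[0,0,0,-0.26,-0.95,0.07,1]])

```text
time: 4.13
ee_pos: [0.3805, 0.4741, 0.2191]
orientation: [3.142, 0.0, -2.782]
ft_force: [1.3, -0.2, 0.2]
grip_width: 0.0849
grasp_force: 0.0
```

Emit:
play_rows(motion=[[0,0,0,-0.26,-0.95,0.07,1],[0,0,0,-0.26,-0.95,0.07,1],[0,0,0,-0.26,-0.95,0.07,1],[0,0,0,-0.26,-0.95,0.07,1],[0,0,0,-0.26,-0.95,0.07,1],[0,0,0,-0.26,-0.95,0.07,1],[0,0,0,-0.26,-0.95,0.07,1],[0,0,0,-0.26,-0.95,0.07,1]])

```text
time: 4.8
ee_pos: [0.4961, 0.3146, 0.2052]
orientation: [3.141, 0.0, -2.782]
ft_force: [-0.4, 0.1, 0.9]
grip_width: 0.0859
grasp_force: 0.0
```

Emit:
play_rows(motion=[[0,0,0,-0.26,-0.95,0.07,1],[0,0,0,-0.26,-0.95,0.07,1],[0,0,0,0,0,0,1]])

```text
time: 5.05
ee_pos: [0.5264, 0.2723, 0.2013]
orientation: [-3.14, 0.0, -2.785]
ft_force: [0.1, 0.5, -0.6]
grip_width: 0.0856
grasp_force: 0.0
```

```bash
cat > plan.py <<'E'
from fit import *
def plan(xyz,yaw=None):
    T,s=tool(); c=T[:3,:3].copy(); y0=s['orientation'][2]; n=0
    print('t',round(float(s['time']),2),'pos',np.round(s['ee_pos'],4),'yaw',round(float(y0)%(2*np.pi),3),'grip',round(float(s['grip_width']),4),'F',np.round(s['ft_force'],1),'q6',round(float(s['joints'][5]),2))
    if yaw is not None:
        dy=(yaw-y0+np.pi)%(2*np.pi)-np.pi; print('turn units z',round(-np.degrees(dy)/5,3)); c=R.from_euler('z',yaw).as_matrix()@R.from_euler('x',np.pi).as_matrix()
    print('shift units',np.round(c.T@(np.array(xyz)-s['ee_pos'])/.025,3),'tilt units',np.round(np.degrees(R.from_matrix(T[:3,:3].T@(R.from_euler('z',y0).as_matrix()@R.from_euler('x',np.pi).as_matrix())).as_rotvec())/5,3))
E
python3 - <<'E'
from plan import *
w=shot('wrist'); t=shot('top'); save(w,'w0.png'); print(w['T_tool_cam'],w['fovy'])
for v in ([w],[t],[w,t]): print(fit('block_short',(.525,.275,.4),v))
plan((.525,.275,.2))
E
```

```text
[[-2.21506071e-04 -9.65011699e-01 -2.62206734e-01  6.54984504e-02]
 [ 9.99999926e-01 -1.30975149e-04 -3.62742414e-04  2.35634684e-04]
 [ 3.15708107e-04 -2.62206794e-01  9.65011657e-01 -1.42784263e-01]
 [ 0.00000000e+00  0.00000000e+00  0.00000000e+00  1.00000000e+00]] 71.49093476620462
(array([0.5234726 , 0.27591357, 0.27091279]), np.float64(0.09988485636254973), 1)
(array([0.525, 0.275, 0.15 ]), np.float64(0.0), 0)
(array([0.5234726 , 0.27591357, 0.27091279]), np.float64(0.09988485636254973), 1)
t 5.35 pos [0.5238 0.2765 0.2016] yaw 3.502 grip 0.0855 F [-0.1  0.8 -0.4] q6 -1.49
shift units [-0.024 -0.075  0.066] tilt units [0.004 0.    0.   ]
```

View pics/w0.png

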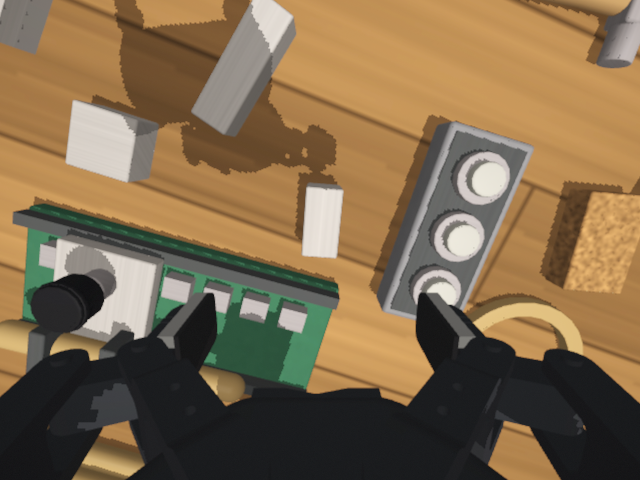

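The wrist view puts the short block's top at about (323,222), nearly aligned with the fingers, and the fit agrees (yaw 0.28). Now to descend and grasp.

Emit:
play_rows(motion=[[0,0,0.95,0,0,0.95,1],[0,0,0,0,0,0.95,1],[0,0,0,0,0,0.95,1],[0,0,0,0,0,0.95,1],[0,0,0,0,0,0.95,1],[0,0,0,0,0,0.95,1],[0,0,0,0,0,0.95,1],[0,0,0,0,0,0.9,1]])

```text
time: 6.02
ee_pos: [0.5237, 0.2767, 0.0118]
orientation: [3.141, 0.0, -2.863]
ft_force: [0.1, -0.7, -0.8]
grip_width: 0.0855
grasp_force: 0.0
```

Emit:
play_rows(motion=[[0,0,0,0,0,0,1],[0,0,0,0,0,0,0],[0,0,0,0,0,0,0],[0,0,0,0,0,0,0],[0,0,0,0,0,0,0],[0,0,0,0,0,0,0],[0,0,0,0,0,0,0],[0,0,0,0,0,0,0]])

```text
time: 6.68
ee_pos: [0.526, 0.2766, 0.015]
orientation: [3.141, 0.004, -2.865]
ft_force: [-1.1, 0.2, 5.7]
grip_width: 0.0331
grasp_force: 62.0
```

Emit:
play_rows(motion=[[0,0,0,0,0,-0.9,0],[0,0,0,0,0,-0.9,0],[0,0,0,0,0,-0.9,0],[0,0,0,0,0,-0.9,0],[0,0,0,0,0,-0.9,0],[0,0,0,0,0,0,0]])

```text
time: 7.18
ee_pos: [0.5275, 0.2771, 0.1307]
orientation: [3.14, 0.009, -2.865]
ft_force: [0.9, 0.3, -0.9]
grip_width: 0.0331
grasp_force: 61.1
```

Run:
```python
from plan import *
plan((.5549,-.2285,.12),np.pi+.101)
```

```text
t 7.18 pos [0.5275 0.2771 0.1307] yaw 3.418 grip 0.0331 F [ 0.9  0.3 -0.9] q6 -1.41
turn units z 2.012
shift units [  0.947 -20.23    0.427] tilt units [0.017 0.101 0.   ]
```

Emit:
play_rows(motion=[[0,0,1,0,-0.9,0,0],[0,0,1,0,-0.9,0,0],[0,0,0,0.05,-0.95,0,0],[0,0,0,0.05,-0.95,0,0],[0,0,0,0.05,-0.95,0,0],[0,0,0,0.05,-0.95,0,0],[0,0,0,0.05,-0.95,0,0],[0,0,0,0.05,-0.95,0,0]])

```text
time: 7.85
ee_pos: [0.5406, 0.0881, 0.1237]
orientation: [-3.142, -0.002, -3.039]
ft_force: [-1.0, -0.7, -2.1]
grip_width: 0.0328
grasp_force: 61.0
```

Emit:
play_rows(motion=[[0,0,0,0.05,-0.95,0,0],[0,0,0,0.05,-0.95,0,0],[0,0,0,0.05,-0.95,0,0],[0,0,0,0.05,-0.95,0,0],[0,0,0,0.05,-0.95,0,0],[0,0,0,0.05,-0.95,0,0],[0,0,0,0.05,-0.95,0,0],[0,0,0,0.05,-0.95,0,0]])

```text
time: 8.52
ee_pos: [0.55, -0.1016, 0.1236]
orientation: [3.141, -0.002, -3.04]
ft_force: [1.0, 0.2, -1.7]
grip_width: 0.0328
grasp_force: 61.0
```

Emit:
play_rows(motion=[[0,0,0,0,-0.95,0,0],[0,0,0,0,-0.95,0,0],[0,0,0,0,-0.95,0,0],[0,0,0,0,-0.95,0,0],[0,0,0,0,-0.95,0,0],[0,0,0,0,0,0,0],[0,0,0,0,0,0,0]])

```text
time: 9.1
ee_pos: [0.5624, -0.2196, 0.1237]
orientation: [3.14, -0.002, -3.042]
ft_force: [-0.6, 0.2, -1.6]
grip_width: 0.033
grasp_force: 60.9
```

Run:
```python
from plan import *
plan((.5549,-.2285,.12),np.pi+.101)
w=shot('wrist'); save(w,'w1.png')
s=shot('side'); save(s,'s1.png')
g=(.5549,-.2285,.1)
for r in nets.regions_of(w,'slot_short')[:3]: print(r['conf'],np.array(r['at'])*[640,480],ray(w,np.array(r['at'])*[640,480],.015))
```

```text
t 9.1 pos [ 0.5624 -0.2196  0.1237] yaw 3.241 grip 0.033 F [-0.6  0.2 -1.6] q6 -2.08
turn units z -0.014
shift units [ 0.333 -0.324  0.148] tilt units [ 0.013 -0.02  -0.   ]
0.84 [304.  196.8] [ 0.53071569 -0.23132661  0.015     ]
```

View pics/w1.png

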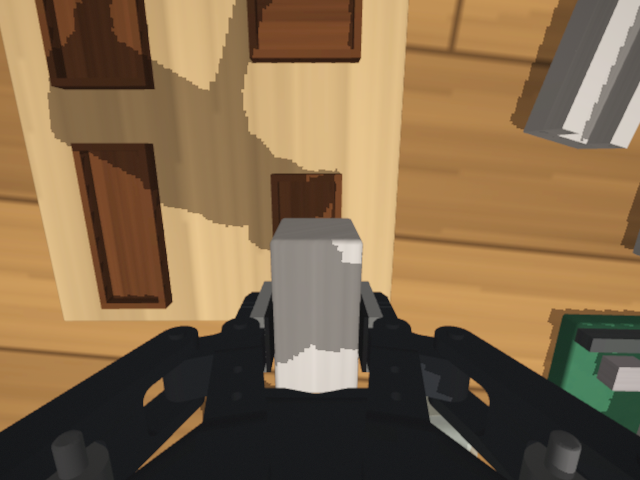

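Run:
```python
from plan import *
T,s=tool(); w=shot('wrist')
for dx in (.033,.036,.03):
  for z in (-.024,-.027,-.03): print(dx,z,[np.round(proj(w,(T@[dx,v,z,1])[:3])) for v in(-.017,.017)])
def corners(k,q):
    d=DIM[k]; c,n=np.cos(q[2]),np.sin(q[2])
    return [np.round(proj(w,[q[0]+c*u-n*v,q[1]+n*u+c*v,.021])) for u,v in((-d[0]/2,-d[1]/2),(-d[0]/2,d[1]/2),(d[0]/2,d[1]/2),(d[0]/2,-d[1]/2))]
S=dict(slot_short=(.5549,-.2285,.101),slot_long=(.5691,-.3678,.101),slot_square=(.4007,-.2442,.101),slot_channel=(.4149,-.3835,.101))
for k,q in S.items(): print(k,corners(k,q))
m=nets.regions_of(w,'slot_long')[0]['mask']; print(cv2.minAreaRect(np.argwhere(m)[:,::-1].astype(np.float32)))
print(fit('slot_long',S['slot_long'],[w]))
plan((.5549,-.2285,.12))
```

```text
0.033 -0.024 [array([269., 243.]), array([361., 243.])]
0.033 -0.027 [array([268., 245.]), array([362., 245.])]
0.033 -0.03 [array([267., 247.]), array([363., 247.])]
0.036 -0.024 [array([269., 235.]), array([361., 235.])]
0.036 -0.027 [array([267., 237.]), array([362., 237.])]
0.036 -0.03 [array([266., 239.]), array([363., 239.])]
0.03 -0.024 [array([269., 250.]), array([361., 250.])]
0.03 -0.027 [array([268., 253.]), array([362., 253.])]
0.03 -0.03 [array([267., 255.]), array([363., 255.])]
slot_short [array([266., 173.]), array([338., 173.]), array([336., 281.]), array([270., 281.])]
slot_long [array([ 66., 141.]), array([140., 141.]), array([162., 307.]), array([ 97., 307.])]
slot_square [array([238., -79.]), array([360., -79.]), array([356.,  56.]), array([245.,  56.])]
slot_channel [array([   8., -115.]), array([ 116., -114.]), array([141.,  84.]), array([47., 84.])]
((119.2593002319336, 223.5166473388672), (176.2491912841797, 82.16649627685547), 82.67359161376953)
(array([ 0.56957864, -0.36675949,  0.10061885]), np.float64(0.021965885837185173), 1)
t 9.4 pos [ 0.5631 -0.2177  0.125 ] yaw 3.245 grip 0.033 F [ 0.5 -0.4 -1.9] q6 -2.08
shift units [ 0.37  -0.396  0.199] tilt units [ 0.005 -0.005 -0.   ]
```

Emit:
play_rows(motion=[[0,0,0,0.15,-0.16,0,0],[0,0,0,0.15,-0.16,0,0],[0,0,0,0,0,0.8,0],[0,0,0,0,0,0.8,0],[0,0,0,0,0,0.8,0],[0,0,0,0,0,0.7,0],[0,0,0,0,0,0,0],[0,0,0,0,0,0,0]])

```text
time: 10.07
ee_pos: [0.5553, -0.2272, 0.0468]
orientation: [3.14, -0.003, -3.039]
ft_force: [0.9, -0.1, -1.5]
grip_width: 0.0331
grasp_force: 61.0
```

Run:
```python
from plan import *
w=shot('wrist'); save(w,'w2.png')
for i in range(3):
    plan((.556,-.2275,.035),3.243); t=shot('top') if i==0 else shot('side')
print(fit('slot_square',(.4007,-.2442,.101),[w]),fit('slot_long',(.569,-.367,.101),[w]))
```

```text
t 10.12 pos [ 0.5566 -0.2277  0.0482] yaw 3.244 grip 0.033 F [ 0.7  0.3 -2.7] q6 -2.1
turn units z 0.009
shift units [0.024 0.009 0.526] tilt units [-0.001 -0.001  0.   ]
t 10.17 pos [ 0.5575 -0.228   0.0491] yaw 3.244 grip 0.0334 F [-0.2  0.4 -1.5] q6 -2.1
turn units z 0.009
shift units [0.058 0.027 0.562] tilt units [-0.012  0.019 -0.   ]
t 10.22 pos [ 0.5579 -0.2282  0.0496] yaw 3.244 grip 0.0333 F [ 0.7 -0.1 -1.4] q6 -2.1
turn units z 0.008
shift units [0.074 0.035 0.582] tilt units [-0.018  0.029 -0.   ]
(array([ 0.40030994, -0.24319682,  0.10257937]), np.float64(0.009516221072006115), 1) (array([ 0.5693959 , -0.36689315,  0.10512074]), np.float64(0.039862405186811944), 1)
```

View pics/w2.png

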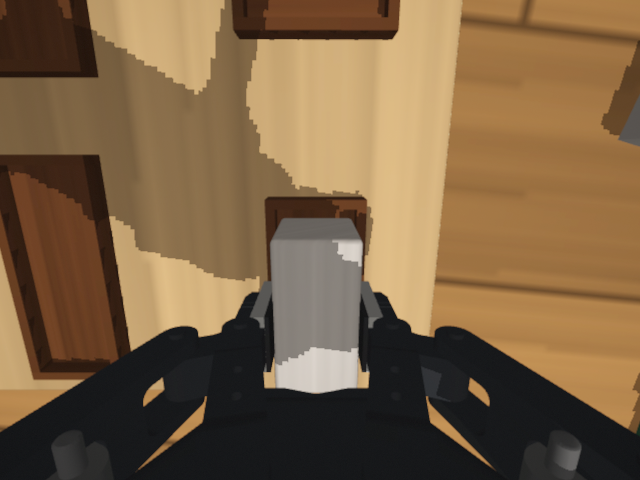

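The block lines up with its tray laterally: the tray spans columns 266–366 and the block is centred at 316. I'll lower and release.

Emit:
play_rows(motion=[[0,0,0,0.05,0.02,0.3,0],[0,0,0,0,0,0.3,0],[0,0,0,0,0,0.28,0],[0,0,0,0,0,0,0],[0,0,0,0,0,0,0],[0,0,0,0,0,0,0]])

```text
time: 10.87
ee_pos: [0.5553, -0.2271, 0.0257]
orientation: [3.141, -0.0, -3.039]
ft_force: [-1.6, 0.3, 4.0]
grip_width: 0.0329
grasp_force: 62.6
```

Emit:
play_rows(motion=[[0,0,0,0,0,0,1],[0,0,0,0,0,0,1],[0,0,0,0,0,0,1],[0,0,0,0,0,0,1],[0,0,0,0,0,0,1],[0,0,0,0,0,0,1]])

```text
time: 11.37
ee_pos: [0.5553, -0.2271, 0.0256]
orientation: [3.142, -0.0, -3.039]
ft_force: [-0.2, -0.6, 0.5]
grip_width: 0.0852
grasp_force: 0.0
```

Emit:
play_rows(motion=[[0,0,0,0,0,-0.5,1],[0,0,0,0,0,-1,1],[0,0,0,0,0,-1,1],[0,0,0,0,0,-1,1],[0,0,0,0,0,-1,1],[0,0,0,0,0,-1,1],[0,0,0,0,0,-1,1],[0,0,0,0,0,-1,1]])

```text
time: 12.03
ee_pos: [0.5553, -0.227, 0.2157]
orientation: [-3.141, 0.001, -3.039]
ft_force: [0.8, -0.3, -1.0]
grip_width: 0.0854
grasp_force: 0.0
```

```bash
cat > blk.py <<'E'
from plan import *
def look(slots=(),blocks={},views=('wrist','top')):
    P=[shot(v) for v in views]
    for k,q in blocks.items():
        for v,p in zip(views,P): q2,f,n=fit(k,q,[p]); print(k,v,np.round(q2,4),round(float(f),3),n)
    return P
E
python3 - <<'E'
from blk import *
P=look(blocks=dict(block_square=(.5228,.0687,.05),block_long=(.4237,.165,-.26),block_channel=(.4266,-.0423,-.17)))
q,f,n=fit('block_short',(.5545,-.2275,.1),[P[0]],(.066,.034,.011,.053)); print('short',q,f,n)
save(P[0],'w3.png'); plan((.5228,.0687,.2),np.pi+.06)
E
```

```text
block_square wrist [0.523  0.072  0.0131] 0.03 1
block_square top [0.5226 0.0691 0.0857] 0.121 1
block_long wrist [ 0.4237  0.165  -0.51  ] 0.0 0
block_long top [ 0.4227  0.165  -0.2587] 0.07 1
block_channel wrist [ 0.4269 -0.0412 -0.1607] 0.055 1
block_channel top [ 0.4265 -0.0426 -0.1872] 0.139 1
short [ 0.55266624 -0.22760089  0.08301428] 0.049723545990732365 1
t 12.48 pos [ 0.5544 -0.2266  0.2115] yaw 3.244 grip 0.0856 F [-0.4  0.6  0. ] q6 -2.1
turn units z 0.483
shift units [ 0.553 11.868  0.46 ] tilt units [ 0.018 -0.031 -0.   ]
```

View pics/w3.png

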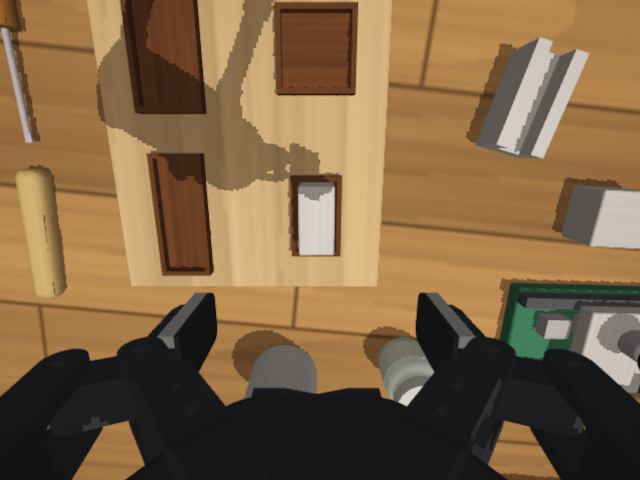

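Short block is home in its tray at (317,217). Next is the channel block.

Emit:
play_rows(motion=[[0,0,1,0,0,0.2,1],[0,0,1,0,0,0.2,1],[0,0,1,0,0,0.2,1],[0,0,0,0.9,0.93,0,1],[0,0,0,0.9,0.93,0,1],[0,0,0,0.9,0.93,0,1],[0,0,0,0.9,0.93,0,1],[0,0,0,0.9,0.93,0,1]])

```text
time: 13.15
ee_pos: [0.4611, -0.0933, 0.197]
orientation: [3.141, -0.002, 2.981]
ft_force: [0.0, 0.3, 0.7]
grip_width: 0.0853
grasp_force: 0.0
```

Emit:
play_rows(motion=[[0,0,0,0.9,0.93,0,1],[0,0,0,0.9,0.93,0,1],[0,0,0,0,0,0,1],[0,0,0,0,0,0,1],[0,0,0,0,0,0,1]])

```text
time: 13.57
ee_pos: [0.4259, -0.0415, 0.198]
orientation: [-3.141, 0.0, 2.983]
ft_force: [0.2, -0.4, 0.7]
grip_width: 0.0856
grasp_force: 0.0
```

Run:
```python
from blk import *
P=look(blocks=dict(block_channel=(.4268,-.0415,-.17),block_square=(.523,.071,.03)),views=['wrist'])
plan((.4268,-.0415,.014),np.pi-.165)
```

```text
block_channel wrist [ 0.4254 -0.0408 -0.1766] 0.072 1
block_square wrist [0.5225 0.0703 0.11  ] 0.437 1
t 13.72 pos [ 0.4264 -0.0421  0.1982] yaw 2.981 grip 0.0851 F [-0.5  0.3 -0.1] q6 -1.57
turn units z 0.05
shift units [-0.013  0.028  7.368] tilt units [-0.002 -0.002  0.   ]
```

Emit:
play_rows(motion=[[0,0,0.15,0,0.03,0.93,1],[0,0,0,0,0,0.93,1],[0,0,0,0,0,0.93,1],[0,0,0,0,0,0.93,1],[0,0,0,0,0,0.93,1],[0,0,0,0,0,0.93,1],[0,0,0,0,0,0.93,1],[0,0,0,0,0,0.93,1]])

```text
time: 14.38
ee_pos: [0.4265, -0.0415, 0.0111]
orientation: [-3.141, 0.0, 2.967]
ft_force: [0.6, -0.9, 0.2]
grip_width: 0.0856
grasp_force: 0.0
```

Emit:
play_rows(motion=[[0,0,0,0,0,0,1],[0,0,0,0,0,0,0],[0,0,0,0,0,0,0],[0,0,0,0,0,0,0],[0,0,0,0,0,0,0],[0,0,0,0,0,0,0],[0,0,0,0,0,0,0],[0,0,0,0,0,0,0]])

```text
time: 15.05
ee_pos: [0.428, -0.0411, 0.0142]
orientation: [-3.141, 0.004, 2.969]
ft_force: [-0.6, -1.7, 7.1]
grip_width: 0.045
grasp_force: 63.7
```

Emit:
play_rows(motion=[[0,0,0,0,0,-0.9,0],[0,0,0,0,0,-0.9,0],[0,0,0,0,0,-0.9,0],[0,0,0,0,0,-0.9,0],[0,0,0,0,0,-0.9,0],[0,0,0,0,0,0,0],[0,0,0,0,0,0,0]])

```text
time: 15.63
ee_pos: [0.4268, -0.0407, 0.1259]
orientation: [3.141, 0.004, 2.969]
ft_force: [-0.3, -0.4, -3.8]
grip_width: 0.045
grasp_force: 62.9
```

Run:
```python
from plan import *
plan((.4145,-.3825,.12),np.pi+.101)
```

```text
t 15.63 pos [ 0.4268 -0.0407  0.1259] yaw 2.969 grip 0.045 F [-0.3 -0.4 -3.8] q6 -1.55
turn units z -3.135
shift units [  1.869 -13.553   0.235] tilt units [0.001 0.04  0.   ]
```

Emit:
play_rows(motion=[[0,0,-1,0,0,0,0],[0,0,-1,0,0,0,0],[0,0,-1,0,0,0,0],[0,0,-0.13,0.12,-0.9,0,0],[0,0,0,0.12,-0.9,0,0],[0,0,0,0.12,-0.9,0,0],[0,0,0,0.12,-0.9,0,0],[0,0,0,0.12,-0.9,0,0]])

```text
time: 16.3
ee_pos: [0.42, -0.1542, 0.1222]
orientation: [3.139, -0.004, -3.041]
ft_force: [0.7, 0.2, -3.6]
grip_width: 0.0448
grasp_force: 62.9
```

Emit:
play_rows(motion=[[0,0,0,0.13,-0.9,0,0],[0,0,0,0.13,-0.9,0,0],[0,0,0,0.13,-0.9,0,0],[0,0,0,0.13,-0.9,0,0],[0,0,0,0.13,-0.9,0,0],[0,0,0,0.13,-0.9,0,0],[0,0,0,0.12,-0.9,0,0],[0,0,0,0.12,-0.9,0,0]])

```text
time: 16.97
ee_pos: [0.4129, -0.3354, 0.1218]
orientation: [3.138, -0.003, -3.041]
ft_force: [0.8, -0.3, -2.9]
grip_width: 0.0449
grasp_force: 62.9
```

Emit:
play_rows(motion=[[0,0,0,0.12,-0.9,0,0],[0,0,0,0.12,-0.9,0,0],[0,0,0,0,0,0.8,0],[0,0,0,0,0,0.8,0],[0,0,0,0,0,0.8,0],[0,0,0,0,0,0.7,0],[0,0,0,0,0,0,0],[0,0,0,0,0,0,0]])

```text
time: 17.63
ee_pos: [0.4109, -0.3788, 0.044]
orientation: [3.136, -0.004, -3.041]
ft_force: [0.5, -1.0, -2.5]
grip_width: 0.045
grasp_force: 62.9
```

```bash
cat > held.py <<'E'
from plan import *
# model of held block and its tray projected in the wrist view, to compare with the picture
def held(kb,ks,q,name,top=.026):
    w=shot('wrist'); T,s=tool(); im=w['color'][:,:,::-1].copy(); d=DIM[ks]; c,n=np.cos(q[2]),np.sin(q[2])
    for L in (-.0,-.005):
        P=np.array([proj(w,[q[0]+c*u-n*v,q[1]+n*u+c*v,.021]) for u,v in((-d[0]/2-L,-d[1]/2-L),(-d[0]/2-L,d[1]/2+L),(d[0]/2+L,d[1]/2+L),(d[0]/2+L,-d[1]/2-L))])
        cv2.polylines(im,[P.astype(np.int32)],True,(0,255,0),1)
    b=DIM[kb]; P=np.array([proj(w,(T@[u*b[0]/2,v*b[1]/2,-top,1])[:3]) for u,v in((1,-1),(1,1),(0,1),(0,-1))]); cv2.polylines(im,[P.astype(np.int32)],True,(0,0,255),1)
    cv2.imwrite('pics/'+name,im)
E
python3 - <<'E'
from held import *
S=(.4145,-.3825,.101)
held('block_channel','slot_channel',S,'c1.png'); plan((*S[:2],.03),np.pi+.101)
E
```

```text
t 17.68 pos [ 0.4123 -0.3801  0.0458] yaw 3.242 grip 0.0448 F [ 0.7 -0.8 -2.2] q6 -2.46
turn units z -0.005
shift units [-0.079 -0.105  0.632] tilt units [ 0.028 -0.023 -0.   ]
```

View pics/c1.png

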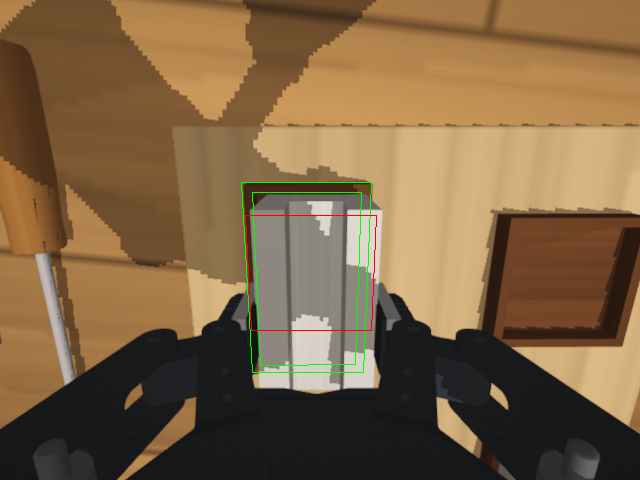

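The model overlay matches the picture within about 1.5 mm, and the block sits a little towards tool +x and +y. I'll apply a small correction, then lower and release.

Emit:
play_rows(motion=[[0,0,0,-0.15,-0.12,0,0],[0,0,0,0,0,0.2,0],[0,0,0,0,0,0.2,0],[0,0,0,0,0,0.2,0],[0,0,0,0,0,0.15,0],[0,0,0,0,0,0,0],[0,0,0,0,0,0,0]])

```text
time: 18.27
ee_pos: [0.4168, -0.3833, 0.028]
orientation: [3.141, -0.001, -3.041]
ft_force: [0.0, 0.9, -1.6]
grip_width: 0.0452
grasp_force: 62.9
```

Emit:
play_rows(motion=[[0,0,0,0,0,0,1],[0,0,0,0,0,0,1],[0,0,0,0,0,0,1],[0,0,0,0,0,0,1],[0,0,0,0,0,0,1],[0,0,0,0,0,0,1]])

```text
time: 18.77
ee_pos: [0.4174, -0.3839, 0.0289]
orientation: [-3.141, 0.0, -3.041]
ft_force: [-0.2, 0.3, -0.3]
grip_width: 0.085
grasp_force: 0.0
```

Emit:
play_rows(motion=[[0,0,0,0,0,-0.5,1],[0,0,0,0,0,-1,1],[0,0,0,0,0,-1,1],[0,0,0,0,0,-1,1],[0,0,0,0,0,-1,1],[0,0,0,0,0,-1,1],[0,0,0,0,0,-1,1],[0,0,0,0,0,0,1]])

```text
time: 19.43
ee_pos: [0.42, -0.3864, 0.1987]
orientation: [-3.133, 0.007, -3.041]
ft_force: [1.3, -0.1, 0.9]
grip_width: 0.0853
grasp_force: 0.0
```

Run:
```python
from blk import *
P=look(blocks=dict(block_square=(.523,.071,.05),block_long=(.4237,.165,-.26)),views=['top','wrist'])
w=P[1]
q,f,n=fit('block_channel',(.4145,-.3825,.1),[w],(.09,.046,.011,.053)); print('chan',q,f,n)
print(fit('slot_channel',(.4145,-.3825,.1),[w]),fit('block_channel',(.4145,-.3825,.1),[P[0]],(.09,.046,.011,.053)))
cv2.imwrite('pics/w4.png',w['color'][150:400,150:480,::-1])
plan((.523,.0705,.2),np.pi+.05)
```

```text
block_square top [0.5233 0.0701 0.116 ] 0.159 1
block_square wrist [ 0.523  0.071 -0.2  ] 0.0 0
block_long top [ 0.4237  0.1651 -0.1941] 0.15 1
block_long wrist [ 0.4237  0.165  -0.51  ] 0.0 0
chan [ 0.41547088 -0.38354591  0.10822758] 0.05891716068428843 1
(array([ 0.41532345, -0.38223729,  0.09865163]), np.float64(0.7469465107605998), 1) (array([ 0.41647329, -0.37875457,  0.36263218]), np.float64(0.4619974726224193), 1)
t 19.88 pos [ 0.4166 -0.3831  0.1897] yaw 3.242 grip 0.0854 F [ 0.9 -0.5 -1.4] q6 -2.46
turn units z 0.578
shift units [-5.156 17.91  -0.413] tilt units [ 0.022 -0.018 -0.   ]
```

View pics/w4.png

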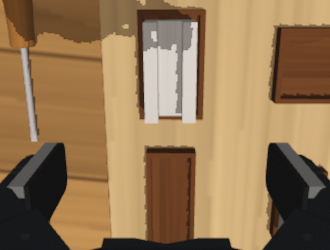

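Emit:
play_rows(motion=[[0,0,0.58,0,0,0,1],[0,0,0,-0.27,0.94,0,1],[0,0,0,-0.27,0.94,0,1],[0,0,0,-0.27,0.94,0,1],[0,0,0,-0.27,0.94,0,1],[0,0,0,-0.27,0.94,0,1],[0,0,0,-0.27,0.94,0,1],[0,0,0,-0.27,0.94,0,1]])

```text
time: 20.55
ee_pos: [0.456, -0.2158, 0.1904]
orientation: [3.141, -0.001, -3.092]
ft_force: [0.7, 0.2, -0.2]
grip_width: 0.0851
grasp_force: 0.0
```

Emit:
play_rows(motion=[[0,0,0,-0.27,0.94,0,1],[0,0,0,-0.27,0.94,0,1],[0,0,0,-0.27,0.94,0,1],[0,0,0,-0.27,0.94,0,1],[0,0,0,-0.27,0.94,0,1],[0,0,0,-0.27,0.94,0,1],[0,0,0,-0.27,0.94,0,1],[0,0,0,-0.27,0.94,0,1]])

```text
time: 21.22
ee_pos: [0.5006, -0.0254, 0.1904]
orientation: [3.141, -0.001, -3.092]
ft_force: [0.1, 0.4, -0.5]
grip_width: 0.0852
grasp_force: 0.0
```

Emit:
play_rows(motion=[[0,0,0,-0.27,0.94,0,1],[0,0,0,-0.27,0.94,0,1],[0,0,0,-0.27,0.94,0,1],[0,0,0,-0.27,0.94,0,1],[0,0,0,0,0,0,1],[0,0,0,0,0,0,1],[0,0,0,0,0,0,1]])

```text
time: 21.8
ee_pos: [0.5226, 0.0684, 0.1904]
orientation: [-3.141, -0.001, -3.091]
ft_force: [-0.1, -0.5, 0.2]
grip_width: 0.0853
grasp_force: 0.0
```

Run:
```python
from blk import *
P=look(blocks=dict(block_square=(.523,.0705,.05)),views=['wrist'])
P2=look(blocks=dict(block_square=(.523,.0705,.05),block_long=(.424,.165,-.2)),views=['wrist'])
plan((.523,.0705,.012),np.pi+.05)
```

```text
block_square wrist [0.5229 0.0701 0.0725] 0.055 1
block_square wrist [0.5232 0.0704 0.0265] 0.064 1
block_long wrist [ 0.4233  0.1661 -0.2596] 0.053 1
t 22.05 pos [0.5229 0.0678 0.191 ] yaw 3.19 grip 0.0855 F [ 0.5 -0.7  0.3] q6 -1.54
turn units z -0.017
shift units [-0.008  0.109  7.159] tilt units [-0.002 -0.001  0.   ]
```

Emit:
play_rows(motion=[[0,0,0,0,0.1,0.89,1],[0,0,0,0,0,0.89,1],[0,0,0,0,0,0.89,1],[0,0,0,0,0,0.89,1],[0,0,0,0,0,0.89,1],[0,0,0,0,0,0.89,1],[0,0,0,0,0,0.89,1],[0,0,0,0,0,0.89,1]])

```text
time: 22.72
ee_pos: [0.5231, 0.0705, 0.0123]
orientation: [-3.142, 0.001, -3.093]
ft_force: [0.1, 0.3, 0.3]
grip_width: 0.0855
grasp_force: 0.0
```

Emit:
play_rows(motion=[[0,0,0,0,0,0,1],[0,0,0,0,0,0,0],[0,0,0,0,0,0,0],[0,0,0,0,0,0,0],[0,0,0,0,0,0,0],[0,0,0,0,0,0,0],[0,0,0,0,0,0,0],[0,0,0,0,0,0,0]])

```text
time: 23.38
ee_pos: [0.5249, 0.0711, 0.0151]
orientation: [-3.141, 0.004, -3.092]
ft_force: [-0.1, -1.1, 6.9]
grip_width: 0.0547
grasp_force: 66.8
```

Emit:
play_rows(motion=[[0,0,0,0,0,-0.9,0],[0,0,0,0,0,-0.9,0],[0,0,0,0,0,-0.9,0],[0,0,0,0,0,-0.9,0],[0,0,0,0,0,-0.9,0],[0,0,0,0,0,0,0],[0,0,0,0,0,0,0]])

```text
time: 23.97
ee_pos: [0.5237, 0.0713, 0.1264]
orientation: [3.141, 0.003, -3.092]
ft_force: [-0.2, -0.2, -3.5]
grip_width: 0.0546
grasp_force: 66.1
```

Run:
```python
from plan import *
plan((.4003,-.2432,.12),np.pi+.101)
```

```text
t 23.97 pos [0.5237 0.0713 0.1264] yaw 3.191 grip 0.0546 F [-0.2 -0.2 -3.5] q6 -1.53
turn units z -0.586
shift units [  6.18  -12.017   0.255] tilt units [0.002 0.033 0.   ]
```

Emit:
play_rows(motion=[[0,0,-0.59,0,0,0,0],[0,0,0,0.47,-0.92,0,0],[0,0,0,0.47,-0.92,0,0],[0,0,0,0.47,-0.92,0,0],[0,0,0,0.47,-0.92,0,0],[0,0,0,0.47,-0.92,0,0],[0,0,0,0.47,-0.92,0,0],[0,0,0,0.48,-0.92,0,0]])

```text
time: 24.63
ee_pos: [0.4545, -0.0978, 0.1227]
orientation: [3.14, -0.004, -3.04]
ft_force: [0.6, -0.7, -4.2]
grip_width: 0.055
grasp_force: 66.0
```

Emit:
play_rows(motion=[[0,0,0,0.48,-0.93,0,0],[0,0,0,0.48,-0.93,0,0],[0,0,0,0.48,-0.93,0,0],[0,0,0,0.48,-0.93,0,0],[0,0,0,0.48,-0.93,0,0],[0,0,0,0.48,-0.93,0,0],[0,0,0,0,0,0,0],[0,0,0,0,0,0,0]])

```text
time: 25.3
ee_pos: [0.3976, -0.2433, 0.1231]
orientation: [3.139, -0.003, -3.043]
ft_force: [-0.2, 0.7, -2.8]
grip_width: 0.0551
grasp_force: 66.3
```

Emit:
play_rows(motion=[[0,0,0,0,0,0.8,0],[0,0,0,0,0,0.8,0],[0,0,0,0,0,0.8,0],[0,0,0,0,0,0.7,0],[0,0,0,0,0,0,0],[0,0,0,0,0,0,0],[0,0,0,0,0,0,0],[0,0,0,0,0,0,0]])

```text
time: 25.97
ee_pos: [0.4008, -0.2437, 0.0492]
orientation: [-3.14, 0.002, -3.04]
ft_force: [-0.3, 0.4, -3.7]
grip_width: 0.055
grasp_force: 66.2
```

Run:
```python
from held import *
S=(.4003,-.2432,.101)
plan((*S[:2],.03),np.pi+.101)
held('block_square','slot_square',S,'c2.png'); plan((*S[:2],.03),np.pi+.101)
```

```text
t 25.97 pos [ 0.4008 -0.2437  0.0492] yaw 3.243 grip 0.055 F [-0.3  0.4 -3.7] q6 -2.27
turn units z 0.01
shift units [0.016 0.022 0.766] tilt units [-0.015  0.02  -0.   ]
t 26.02 pos [ 0.4008 -0.2439  0.0493] yaw 3.243 grip 0.0549 F [ 1.  -0.4 -3.9] q6 -2.27
turn units z 0.008
shift units [0.018 0.03  0.773] tilt units [-0.018  0.023 -0.   ]
```

View pics/c2.png

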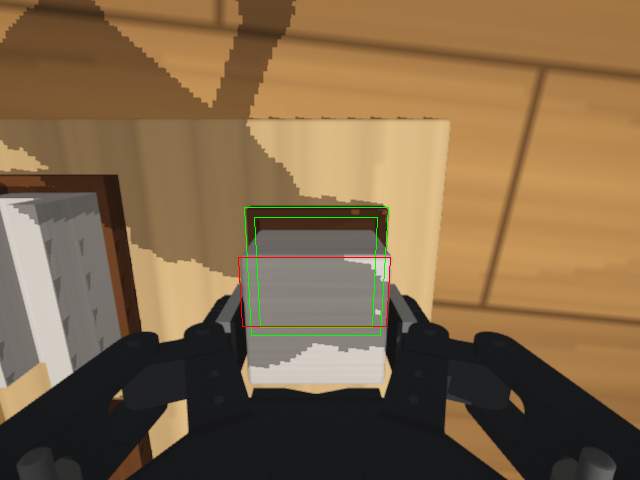

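Emit:
play_rows(motion=[[0,0,0,0.02,0.02,0.2,0],[0,0,0,0,0,0.2,0],[0,0,0,0,0,0.2,0],[0,0,0,0,0,0.1,0],[0,0,0,0,0,0,0],[0,0,0,0,0,0,0],[0,0,0,0,0,0,0],[0,0,0,0,0,0,0]])

```text
time: 26.68
ee_pos: [0.3992, -0.2431, 0.0307]
orientation: [-3.141, 0.0, -3.04]
ft_force: [0.1, -0.3, -4.4]
grip_width: 0.0549
grasp_force: 66.3
```

Run:
```python
from held import *
S=(.4003,-.2432,.101)
plan((*S[:2],.03),np.pi+.101)
```

```text
t 26.68 pos [ 0.3992 -0.2431  0.0307] yaw 3.243 grip 0.0549 F [ 0.1 -0.3 -4.4] q6 -2.27
turn units z 0.003
shift units [-0.042 -0.007  0.027] tilt units [-0.002  0.002 -0.   ]
```

Emit:
play_rows(motion=[[0,0,0,-0.04,0,0.1,0],[0,0,0,0,0,0.07,0],[0,0,0,0,0,0,0],[0,0,0,0,0,0,0],[0,0,0,0,0,0,0]])

```text
time: 27.1
ee_pos: [0.3999, -0.2428, 0.0262]
orientation: [3.141, -0.0, -3.04]
ft_force: [-0.3, 0.5, -3.9]
grip_width: 0.0548
grasp_force: 66.3
```

Emit:
play_rows(motion=[[0,0,0,0,0,0,1],[0,0,0,0,0,0,1],[0,0,0,0,0,0,1],[0,0,0,0,0,0,1],[0,0,0,0,0,0,1],[0,0,0,0,0,0,1]])

```text
time: 27.6
ee_pos: [0.4003, -0.2431, 0.0265]
orientation: [-3.141, 0.0, -3.04]
ft_force: [0.4, 0.2, -0.1]
grip_width: 0.0852
grasp_force: 0.0
```

Emit:
play_rows(motion=[[0,0,0,0,0,-0.5,1],[0,0,0,0,0,-1,1],[0,0,0,0,0,-1,1],[0,0,0,0,0,-1,1],[0,0,0,0,0,-1,1],[0,0,0,0,0,-1,1],[0,0,0,0,0,-1,1],[0,0,0,0,0,0,1]])

```text
time: 28.27
ee_pos: [0.4032, -0.245, 0.1948]
orientation: [-3.135, 0.008, -3.04]
ft_force: [1.7, 0.3, 0.4]
grip_width: 0.0853
grasp_force: 0.0
```

Run:
```python
from blk import *
P=look(blocks=dict(block_long=(.4237,.165,-.26)),views=['top'])
w=shot('wrist')
for k,g in dict(block_channel=(.4145,-.3825,.1),block_square=(.4003,-.2432,.1),block_short=(.5545,-.2275,.1)).items():
    d=DIM[k]; print(k,fit(k,g,[w],(d[0],d[1],.011,.053)))
plan((.4235,.1655,.2),np.pi-.26)
save(w,'w5.png')
```

```text
block_long top [ 0.4228  0.1647 -0.2384] 0.095 1
block_channel (array([ 0.41573492, -0.38334839,  0.10500588]), np.float64(0.06392939184330859), 1)
block_square (array([ 0.39798595, -0.24331383,  0.12040602]), np.float64(0.05683631287701896), 1)
block_short (array([ 0.55723999, -0.22969582,  0.10629748]), np.float64(0.31542892617383533), 1)
t 28.57 pos [ 0.3991 -0.2422  0.1871] yaw 3.243 grip 0.0853 F [-0.7  0.6 -0.4] q6 -2.27
turn units z 4.14
shift units [ 3.247 16.01  -0.517] tilt units [ 0.023 -0.028 -0.   ]
```

View pics/w5.png

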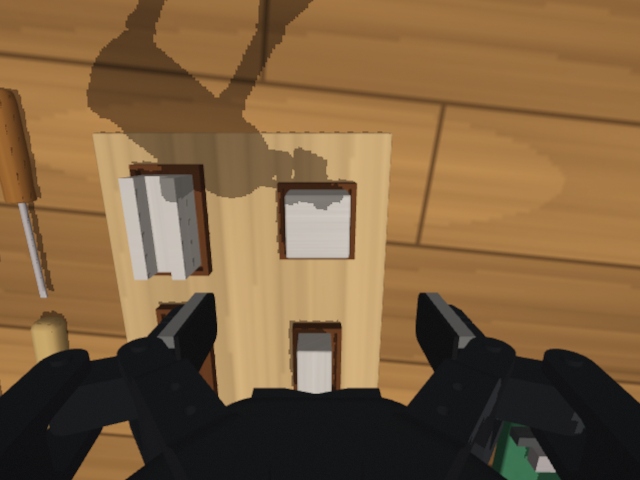

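Square (320,222), channel (165,225) and short (316,360) are all in their trays. Next is the long block.

Emit:
play_rows(motion=[[0,0,1,0,0,-0.1,1],[0,0,1,0,0,-0.1,1],[0,0,1,0,0,-0.1,1],[0,0,1,0,0,-0.1,1],[0,0,0.14,0.19,0.94,0,1],[0,0,0,0.19,0.94,0,1],[0,0,0,0.19,0.94,0,1],[0,0,0,0.19,0.94,0,1]])

```text
time: 29.23
ee_pos: [0.4046, -0.146, 0.1973]
orientation: [3.141, -0.003, 2.881]
ft_force: [0.7, 0.7, -0.0]
grip_width: 0.0854
grasp_force: 0.0
```

Emit:
play_rows(motion=[[0,0,0,0.19,0.94,0,1],[0,0,0,0.19,0.94,0,1],[0,0,0,0.19,0.94,0,1],[0,0,0,0.19,0.94,0,1],[0,0,0,0.19,0.94,0,1],[0,0,0,0.19,0.94,0,1],[0,0,0,0.19,0.94,0,1],[0,0,0,0.19,0.94,0,1]])

```text
time: 29.9
ee_pos: [0.4162, 0.0454, 0.1974]
orientation: [-3.141, -0.002, 2.882]
ft_force: [0.2, 0.0, 0.4]
grip_width: 0.0855
grasp_force: 0.0
```

Emit:
play_rows(motion=[[0,0,0,0.19,0.94,0,1],[0,0,0,0.19,0.94,0,1],[0,0,0,0.19,0.94,0,1],[0,0,0,0.19,0.94,0,1],[0,0,0,0.19,0.94,0,1],[0,0,0,0,0,0,1],[0,0,0,0,0,0,1],[0,0,0,0,0,0,1]])

```text
time: 30.57
ee_pos: [0.4237, 0.1635, 0.1977]
orientation: [-3.14, -0.002, 2.882]
ft_force: [-0.6, 0.0, 0.4]
grip_width: 0.0854
grasp_force: 0.0
```

Run:
```python
from blk import *
for i in range(2): look(blocks=dict(block_long=(.4233,.1655,-.25)),views=['wrist'])
plan((.4233,.1655,.012),np.pi-.26)
```

```text
block_long wrist [ 0.4223  0.1666 -0.2497] 0.044 1
block_long wrist [ 0.4226  0.1665 -0.2464] 0.061 1
t 30.77 pos [0.4243 0.163  0.1985] yaw 2.88 grip 0.0854 F [ 0.1 -0.5 -0.4] q6 -1.0
turn units z -0.015
shift units [0.064 0.085 7.461] tilt units [-0.005 -0.004  0.   ]
```

Emit:
play_rows(motion=[[0,0,-0.1,0.1,0.12,0.93,1],[0,0,0,0,0,0.93,1],[0,0,0,0,0,0.93,1],[0,0,0,0,0,0.93,1],[0,0,0,0,0,0.93,1],[0,0,0,0,0,0.93,1],[0,0,0,0,0,0.93,1],[0,0,0,0,0,0.93,1]])

```text
time: 31.43
ee_pos: [0.4231, 0.1668, 0.012]
orientation: [3.141, 0.001, 2.889]
ft_force: [0.6, 0.9, 0.2]
grip_width: 0.0854
grasp_force: 0.0
```

Emit:
play_rows(motion=[[0,0,0,0,0,0,1],[0,0,0,0,0,0,0],[0,0,0,0,0,0,0],[0,0,0,0,0,0,0],[0,0,0,0,0,0,0],[0,0,0,0,0,0,0],[0,0,0,0,0,0,0],[0,0,0,0,0,0,0]])

```text
time: 32.1
ee_pos: [0.4245, 0.1679, 0.0146]
orientation: [3.14, 0.003, 2.891]
ft_force: [-0.5, -1.1, 7.9]
grip_width: 0.033
grasp_force: 62.2
```

Emit:
play_rows(motion=[[0,0,0,0,0,-0.9,0],[0,0,0,0,0,-0.9,0],[0,0,0,0,0,-0.9,0],[0,0,0,0,0,-0.9,0],[0,0,0,0,0,-0.9,0],[0,0,0,0,0,-0.9,0],[0,0,0,0,0,0,0],[0,0,0,0,0,0,0]])

```text
time: 32.77
ee_pos: [0.4236, 0.1679, 0.1487]
orientation: [3.14, 0.003, 2.89]
ft_force: [0.1, 0.2, -4.0]
grip_width: 0.0332
grasp_force: 61.2
```

Run:
```python
from plan import *
plan((.5695,-.3668,.12),np.pi+.101)
```

```text
t 32.77 pos [0.4236 0.1679 0.1487] yaw 2.89 grip 0.0332 F [ 0.1  0.2 -4. ] q6 -1.0
turn units z -4.036
shift units [ -3.648 -21.866   1.15 ] tilt units [0.022 0.032 0.   ]
```

Emit:
play_rows(motion=[[0,0,-1,0,0,0,0],[0,0,-1,0,0,0,0],[0,0,-1,0,0,0,0],[0,0,-1,0,0,0,0],[0,0,-0.04,-0.15,-0.91,0,0],[0,0,0,-0.15,-0.91,0,0],[0,0,0,-0.15,-0.91,0,0],[0,0,0,-0.15,-0.91,0,0]])

```text
time: 33.43
ee_pos: [0.4449, 0.0775, 0.1449]
orientation: [-3.142, -0.005, -3.039]
ft_force: [0.6, -0.4, -3.6]
grip_width: 0.033
grasp_force: 61.1
```

Emit:
play_rows(motion=[[0,0,0,-0.15,-0.91,0,0],[0,0,0,-0.15,-0.91,0,0],[0,0,0,-0.15,-0.91,0,0],[0,0,0,-0.15,-0.91,0,0],[0,0,0,-0.15,-0.91,0,0],[0,0,0,-0.15,-0.91,0,0],[0,0,0,-0.15,-0.91,0,0],[0,0,0,-0.15,-0.91,0,0]])

```text
time: 34.1
ee_pos: [0.4933, -0.1002, 0.1447]
orientation: [3.14, -0.004, -3.04]
ft_force: [0.2, 1.2, -2.9]
grip_width: 0.0332
grasp_force: 61.1
```

Emit:
play_rows(motion=[[0,0,0,-0.15,-0.91,0,0],[0,0,0,-0.15,-0.91,0,0],[0,0,0,-0.15,-0.91,0,0],[0,0,0,-0.15,-0.91,0,0],[0,0,0,-0.15,-0.91,0,0],[0,0,0,-0.15,-0.91,0,0],[0,0,0,-0.15,-0.91,0,0],[0,0,0,-0.15,-0.91,0,0]])

```text
time: 34.77
ee_pos: [0.5417, -0.2777, 0.1442]
orientation: [3.139, -0.004, -3.04]
ft_force: [-0.1, 0.3, -3.2]
grip_width: 0.0331
grasp_force: 61.1
```

Emit:
play_rows(motion=[[0,0,0,-0.15,-0.91,0,0],[0,0,0,-0.15,-0.91,0,0],[0,0,0,-0.15,-0.91,0,0],[0,0,0,-0.15,-0.91,0,0],[0,0,0,0,0,0,0],[0,0,0,0,0,0,0],[0,0,0,0,0,0,0]])

```text
time: 35.35
ee_pos: [0.566, -0.3654, 0.1448]
orientation: [3.138, -0.004, -3.041]
ft_force: [0.3, 0.8, -3.1]
grip_width: 0.0329
grasp_force: 61.3
```

Run:
```python
from plan import *
plan((.5695,-.3668,.046),np.pi+.101)
```

```text
t 35.35 pos [ 0.566  -0.3654  0.1448] yaw 3.243 grip 0.0329 F [ 0.3  0.8 -3.1] q6 -2.28
turn units z -0.001
shift units [-0.135 -0.071  3.952] tilt units [ 0.041 -0.04  -0.   ]
```

Emit:
play_rows(motion=[[0,0,0,-0.1,-0.07,0.8,0],[0,0,0,0,0,0.8,0],[0,0,0,0,0,0.8,0],[0,0,0,0,0,0.8,0],[0,0,0,0,0,0.75,0],[0,0,0,0,0,0,0],[0,0,0,0,0,0,0],[0,0,0,0,0,0,0]])

```text
time: 36.02
ee_pos: [0.5704, -0.3676, 0.0496]
orientation: [-3.141, 0.0, -3.04]
ft_force: [0.5, -0.0, -2.5]
grip_width: 0.0331
grasp_force: 61.2
```

Run:
```python
from held import *
S=(.5695,-.3668,.101)
plan((*S[:2],.03),np.pi+.101)
held('block_long','slot_long',S,'c3.png'); plan((*S[:2],.03),np.pi+.101)
```

```text
t 36.02 pos [ 0.5704 -0.3676  0.0496] yaw 3.244 grip 0.0331 F [ 0.5 -0.  -2.5] q6 -2.28
turn units z 0.011
shift units [0.034 0.036 0.785] tilt units [-0.002  0.004 -0.   ]
t 36.07 pos [ 0.5711 -0.3682  0.0506] yaw 3.243 grip 0.0333 F [ 0.2 -0.9 -3. ] q6 -2.28
turn units z 0.01
shift units [0.059 0.064 0.824] tilt units [-0.017  0.021 -0.   ]
```

View pics/c3.png

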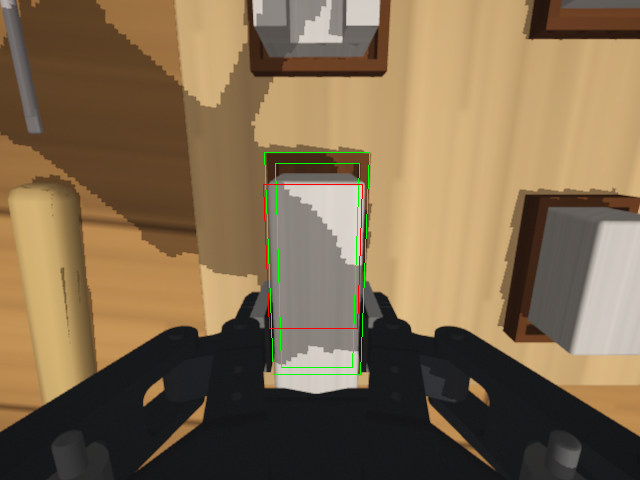

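Overlay and picture agree (block end at row 182, tray outline matching). I'll lower and release.

Emit:
play_rows(motion=[[0,0,0,0.04,0.04,0.25,0],[0,0,0,0,0,0.25,0],[0,0,0,0,0,0.25,0],[0,0,0,0,0,0.13,0],[0,0,0,0,0,0,0],[0,0,0,0,0,0,0],[0,0,0,0,0,0,0]])

```text
time: 36.65
ee_pos: [0.569, -0.3672, 0.0269]
orientation: [3.141, -0.0, -3.04]
ft_force: [-0.1, -0.2, -4.3]
grip_width: 0.033
grasp_force: 61.6
```

Emit:
play_rows(motion=[[0,0,0,0,0,0,1],[0,0,0,0,0,0,1],[0,0,0,0,0,0,1],[0,0,0,0,0,0,1],[0,0,0,0,0,0,1],[0,0,0,0,0,0,1]])

```text
time: 37.15
ee_pos: [0.5693, -0.3674, 0.0274]
orientation: [-3.141, 0.0, -3.04]
ft_force: [-1.3, 0.3, 0.2]
grip_width: 0.0851
grasp_force: 0.0
```

Emit:
play_rows(motion=[[0,0,0,0,0,-0.5,1],[0,0,0,0,0,-1,1],[0,0,0,0,0,-1,1],[0,0,0,0,0,-1,1],[0,0,0,0,0,-1,1],[0,0,0,0,0,-1,1],[0,0,0,0,0,-1,1],[0,0,0,0,0,0,1]])

```text
time: 37.82
ee_pos: [0.5723, -0.3695, 0.198]
orientation: [-3.134, 0.009, -3.04]
ft_force: [1.0, -1.2, 1.5]
grip_width: 0.0852
grasp_force: 0.0
```

Run:
```python
from blk import *
S=dict(block_short=(.5545,-.2275,.101),block_long=(.5695,-.3668,.101),block_square=(.4003,-.2432,.101),block_channel=(.4145,-.3825,.101))
t=shot('top'); w=shot('wrist')
for k,g in S.items():
    d=DIM[k]
    for v in (t,w):
        q,f,n=fit(k,g,[v],(d[0],d[1],.011,.053)); print(k,np.round(q,4),round(float(f),3),n)
s=shot('side')
im=np.vstack([cv2.resize(t['color'][150:340,360:540],(480,507))]); im2=cv2.resize(s['color'][270:420,250:460],(710,507))
cv2.imwrite('pics/t6.png',cv2.resize(np.hstack([im,im2]),(800,341))[:,:,::-1])
for p in (t,s):
  for k,z in dict(knob_head=.099,key_far=.058,key_near=.058,key_middle=.058).items():
    for r in nets.boxes_of(p,k)[:2]: uv=np.array(r['at'])*[640,480]; print(k,round(r['conf'],2),np.round(uv),np.round(ray(p,uv,z),4))
plan((.637,.1,.25),np.pi)
```

```text
block_short [ 0.554  -0.2315  0.0592] 0.112 1
block_short [ 0.5519 -0.2312  0.0977] 0.08 1
block_long [ 0.59   -0.3651 -0.044 ] 0.457 1
block_long [ 0.5695 -0.3668 -0.149 ] 0.0 0
block_square [ 0.3982 -0.243   0.0695] 0.182 1
block_square [ 0.3972 -0.2433  0.1   ] 0.029 1
block_channel [ 0.4145 -0.3825 -0.149 ] 0.0 0
block_channel [ 0.4157 -0.3838  0.1174] 0.024 1
knob_head 0.74 [277. 190.] [0.6411 0.0996 0.099 ]
knob_head 0.24 [156. 244.] [0.5278 0.3891 0.099 ]
key_near 0.58 [161. 287.] [0.4315 0.3889 0.058 ]
key_middle 0.68 [160. 262.] [0.4922 0.3916 0.058 ]
knob_head 0.78 [342. 191.] [0.6537 0.1077 0.099 ]
knob_head 0.28 [254. 175.] [0.4545 0.2779 0.099 ]
key_far 0.58 [341. 191.] [0.681  0.1658 0.058 ]
key_far 0.5 [268. 162.] [0.5422 0.4017 0.058 ]
key_near 0.18 [368. 297.] [ 0.5431 -0.254   0.058 ]
key_middle 0.52 [253. 166.] [0.4898 0.3954 0.058 ]
t 38.77 pos [ 0.5691 -0.3672  0.1896] yaw 3.243 grip 0.0854 F [-0.6 -0.3 -0.1] q6 -2.28
turn units z 1.161
shift units [-2.716 18.689 -2.415] tilt units [-0.001  0.001 -0.   ]
```

View pics/t6.png

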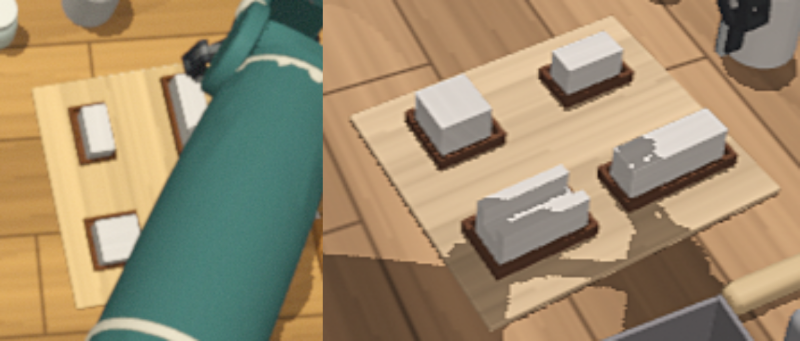

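All four blocks lie flat in their own trays in both views. Now over to the index knob for a look.

Emit:
play_rows(motion=[[0,0,0,0,0,-0.8,1],[0,0,0,0,0,-0.8,1],[0,0,0,0,0,-0.8,1],[0,0,0,-0.24,0.91,0,1],[0,0,0,-0.24,0.91,0,1],[0,0,0,-0.24,0.91,0,1],[0,0,0,-0.24,0.91,0,1],[0,0,0,-0.24,0.91,0,1]])

```text
time: 39.43
ee_pos: [0.5874, -0.2501, 0.2498]
orientation: [-3.141, 0.0, -3.041]
ft_force: [0.3, 0.5, 0.3]
grip_width: 0.0853
grasp_force: 0.0
```

Emit:
play_rows(motion=[[0,0,0,-0.24,0.91,0,1],[0,0,0,-0.24,0.91,0,1],[0,0,0,-0.24,0.91,0,1],[0,0,0,-0.24,0.91,0,1],[0,0,0,-0.24,0.91,0,1],[0,0,0,-0.24,0.91,0,1],[0,0,0,-0.24,0.91,0,1],[0,0,0,-0.24,0.91,0,1]])

```text
time: 40.1
ee_pos: [0.6168, -0.0639, 0.2498]
orientation: [-3.142, 0.0, -3.04]
ft_force: [-0.2, -0.1, -0.3]
grip_width: 0.0855
grasp_force: 0.0
```

Emit:
play_rows(motion=[[0,0,0,-0.24,0.91,0,1],[0,0,0,-0.24,0.91,0,1],[0,0,0,-0.24,0.91,0,1],[0,0,0,-0.24,0.91,0,1],[0,0,0,-0.24,0.91,0,1],[0,0,0,-0.24,0.91,0,1],[0,0,0,-0.24,0.91,0,1],[0,0,0,0,0,0,0.8]])

```text
time: 40.77
ee_pos: [0.6427, 0.1017, 0.2496]
orientation: [3.139, 0.001, -3.037]
ft_force: [0.8, -0.3, 0.9]
grip_width: 0.0752
grasp_force: 0.0
```

Run:
```python
from plan import *
w=shot('wrist'); save(w,'k0.png')
for k,z in dict(knob_head=.114,key_far=.058,key_near=.058,key_middle=.058).items():
    for r in nets.regions_of(w,k)[:2]:
        c,rr=cv2.minEnclosingCircle(np.argwhere(r['mask'])[:,::-1].astype(np.float32)); uv=np.array(r['at'])*[640,480]; print(k,round(r['conf'],2),np.round(uv),np.round(ray(w,uv,z),4),c,rr)
t=shot('top')
for p in (t,):
    for r in nets.regions_of(p,'knob_head')[:1]+nets.regions_of(p,'jig')[:1]:
        print(r['conf'],cv2.minAreaRect(np.argwhere(r['mask'])[:,::-1].astype(np.float32)))
plan((.642,.1,.25))
```

```text
knob_head 0.62 [319. 228.] [0.6404 0.1044 0.114 ] (317.79888916015625, 228.18988037109375) 24.875349044799805
key_far 0.61 [627. 153.] [0.5477 0.3964 0.058 ] (628.4038696289062, 150.0) 18.3652286529541
key_middle 0.78 [636.  93.] [0.4946 0.3859 0.058 ] (637.5, 91.5) 14.57748031616211
0.67 ((159.00001525878906, 263.5000305175781), (13.435027122497559, 13.435027122497559), 45.0)
0.56 ((467.4292907714844, 213.788818359375), (46.85070037841797, 19.10373878479004), 77.19573211669922)
t 41.17 pos [0.6424 0.0965 0.2496] yaw 3.242 grip 0.0682 F [ 0.  -0.7 -0.1] q6 -1.56
shift units [ 0.002  0.139 -0.016] tilt units [-0.002  0.001 -0.   ]
```

View pics/k0.png

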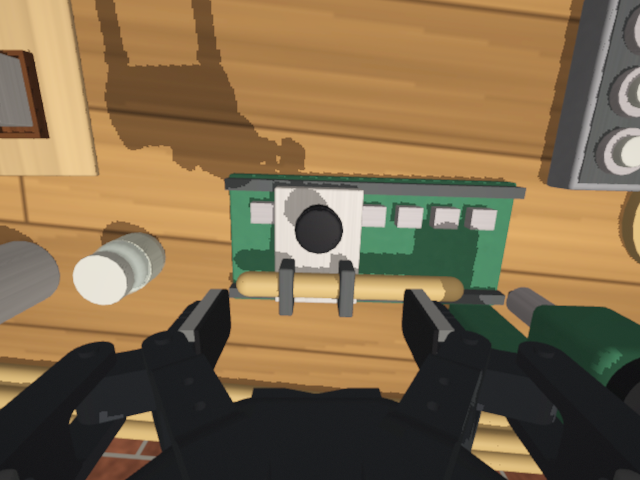

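Run:
```python
from plan import *
for i in range(3):
    w=shot('wrist'); r=nets.regions_of(w,'knob_head')[0]; m=r['mask']; ys,xs=np.nonzero(m)
    # circle of top face
    uv=[(xs.min()+xs.max())/2,(ys.min()+ys.max())/2]; print(np.round(uv),xs.max()-xs.min(),ys.max()-ys.min(),np.round(ray(w,uv,.114),4))
A=[ray(w,p,.03)[:2] for p in ((238,181),(523,190),(229,294),(503,299))]
print(np.degrees(0), np.arctan2(-(A[1]-A[0])[0],(A[1]-A[0])[1]),np.arctan2(-(A[3]-A[2])[0],(A[3]-A[2])[1]))
plan((.641,.1,.25),np.pi+.075)
```

```text
[324. 230.] 48 49 [0.6407 0.1037 0.114 ]
[324. 229.] 48 48 [0.6403 0.1038 0.114 ]
[324. 229.] 49 50 [0.6404 0.1037 0.114 ]
0.0 0.06914386873068215 0.08068205259206439
t 41.47 pos [0.6424 0.0973 0.2495] yaw 3.243 grip 0.0683 F [-0.5  0.5 -0.3] q6 -1.56
turn units z 0.297
shift units [ 0.048  0.112 -0.018] tilt units [-0. -0.  0.]
```

The knob top is at (324,229), which is (0.6405, 0.1037), and the jig yaw is about 0.075. I'll descend on the knob and grip it.

Emit:
play_rows(motion=[[0,0,0.3,0.06,0.26,0.5,0.8],[0,0,0,0,0,0.9,0.8],[0,0,0,0,0,0.9,0.8],[0,0,0,0,0,0.9,0.8],[0,0,0,0,0,0.9,0.8],[0,0,0,0,0,0.9,0.8],[0,0,0,0,0,0.9,0.8],[0,0,0,0,0,0.9,0.8]])

```text
time: 42.13
ee_pos: [0.6403, 0.1039, 0.0786]
orientation: [-3.142, 0.0, -3.066]
ft_force: [-0.1, 0.6, 1.3]
grip_width: 0.0686
grasp_force: 0.0
```

Run:
```python
from plan import *
plan((.6405,.1037,.078),np.pi+.075)
```

```text
t 42.13 pos [0.6403 0.1039 0.0786] yaw 3.217 grip 0.0686 F [-0.1  0.6  1.3] q6 -1.52
turn units z 0.002
shift units [-0.007 -0.008  0.024] tilt units [-0.     0.004 -0.   ]
```

Emit:
play_rows(motion=[[0,0,0,0,0,0,0],[0,0,0,0,0,0,0],[0,0,0,0,0,0,0],[0,0,0,0,0,0,0],[0,0,0,0,0,0,0],[0,0,0,0,0,0,0]])

```text
time: 42.63
ee_pos: [0.64, 0.1039, 0.0798]
orientation: [-3.142, -0.0, -3.066]
ft_force: [-1.5, 0.3, -6.1]
grip_width: 0.0385
grasp_force: 60.9
```

Emit:
play_rows(motion=[[0,0,0,0,0,-0.2,0],[0,0,0,0,0,-0.2,0],[0,0,0,0,0,-0.2,0],[0,0,0,0,0,-0.05,0],[0,0,0,0,0,0,0],[0,0,0,0,0,0,0]])

```text
time: 43.13
ee_pos: [0.64, 0.1039, 0.0955]
orientation: [3.142, -0.0, -3.067]
ft_force: [-0.9, 0.7, -10.1]
grip_width: 0.0386
grasp_force: 61.3
```

Run:
```python
from plan import *
plan((.6375,.1436,.095),np.pi+.075)
w=shot('wrist'); cv2.imwrite('pics/k1.png',w['color'][100:450,100:600,::-1])
```

```text
t 43.13 pos [0.64   0.1039 0.0955] yaw 3.217 grip 0.0386 F [ -0.9   0.7 -10.1] q6 -1.52
turn units z 0.001
shift units [-0.02   1.592  0.019] tilt units [ 0.001 -0.005 -0.   ]
```

View pics/k1.png

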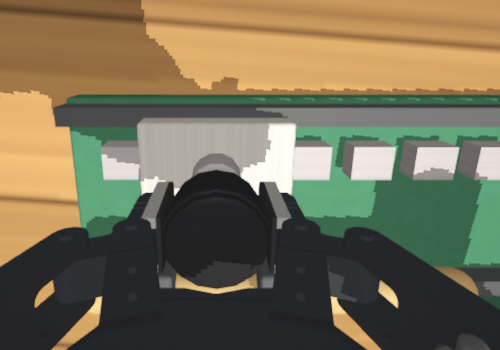

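The knob is held and lifted (about 10 N, so roughly 15 mm). I'll slide one notch.

Emit:
play_rows(motion=[[0,0,0,0,0.4,0,0],[0,0,0,0,0.4,0,0],[0,0,0,0,0.4,0,0],[0,0,0,0,0.4,0,0],[0,0,0,0,0,0,0],[0,0,0,0,0,0,0],[0,0,0,0,0,0,0]])

```text
time: 43.77
ee_pos: [0.6369, 0.1453, 0.0957]
orientation: [3.14, -0.0, -3.066]
ft_force: [-0.1, 2.8, -11.5]
grip_width: 0.0391
grasp_force: 61.8
```

Run:
```python
from plan import *
plan((.637,.1437,.080),np.pi+.075)
```

```text
t 43.77 pos [0.6369 0.1453 0.0957] yaw 3.217 grip 0.0391 F [ -0.1   2.8 -11.5] q6 -1.46
turn units z 0.007
shift units [ 0.001 -0.063  0.628] tilt units [ 0.019 -0.004 -0.   ]
```

Emit:
play_rows(motion=[[0,0,0,0,-0.03,0.16,0],[0,0,0,0,-0.03,0.16,0],[0,0,0,0,0,0.16,0],[0,0,0,0,0,0.16,0],[0,0,0,0,0,0,0],[0,0,0,0,0,0,0]])

```text
time: 44.27
ee_pos: [0.6372, 0.1422, 0.0798]
orientation: [3.141, -0.001, -3.067]
ft_force: [-4.1, 2.7, -5.6]
grip_width: 0.0387
grasp_force: 62.6
```

Run:
```python
from plan import *
plan((.637,.1437,.080),np.pi+.075)
```

```text
t 44.27 pos [0.6372 0.1422 0.0798] yaw 3.216 grip 0.0387 F [-4.1  2.7 -5.6] q6 -1.46
turn units z -0.002
shift units [ 0.003  0.059 -0.007] tilt units [ 0.003 -0.006 -0.   ]
```

The spring force is back to its fully-down value at the same height, so the pin has dropped into the notch. Releasing and backing off.

Emit:
play_rows(motion=[[0,0,0,0,0,0.04,0.8],[0,0,0,0,0,0,0.8],[0,0,0,0,0,0,0.8],[0,0,0,0,0,0,0.8],[0,0,0,0,0,0,0.8],[0,0,0,0,0,-0.8,0.8],[0,0,0,0,0,-1,0.8],[0,0,0,0,0,-1,0.8]])

```text
time: 44.93
ee_pos: [0.637, 0.142, 0.1489]
orientation: [-3.141, -0.001, -3.067]
ft_force: [0.5, 0.6, 0.4]
grip_width: 0.0685
grasp_force: 0.0
```

Emit:
play_rows(motion=[[0,0,0,0,0,-1,0.8],[0,0,0,0,0,-1,0.8],[0,0,0,0,0,-1,0.8],[0,0,0,0,0,-1,0.8],[0,0,0,0,0,0,0.8],[0,0,0,0,0,0,0.8],[0,0,0,0,0,0,0.8]])

```text
time: 45.52
ee_pos: [0.6372, 0.1422, 0.2484]
orientation: [-3.141, -0.0, -3.067]
ft_force: [-0.2, 0.2, -0.5]
grip_width: 0.068
grasp_force: 0.0
```

```bash
cat > knob.py <<'E'
from plan import *
def knob(n=2):
    for i in range(n):
        w=shot('wrist'); r=nets.regions_of(w,'knob_head')
        if not r: print('none'); continue
        ys,xs=np.nonzero(r[0]['mask']); uv=[(xs.min()+xs.max())/2,(ys.min()+ys.max())/2]; print('knob',np.round(uv),xs.max()-xs.min(),ys.max()-ys.min(),np.round(ray(w,uv,.114),4),np.round(ray(w,uv,.125),4))
def keys(n=1,v='wrist'):
    for i in range(n):
        w=shot(v)
        for k in ('key_far','key_middle','key_near'):
            for r in nets.regions_of(w,k)[:2]: ys,xs=np.nonzero(r['mask']); uv=np.array(r['at'])*[640,480]; print(k,round(r['conf'],2),np.round(uv),xs.max()-xs.min(),ys.max()-ys.min(),np.round(ray(w,uv,.058),4))
    return w
E
python3 - <<'E'
from knob import *
knob(); keys(); plan((.494,.393,.2),3.217)
E
```

```text
knob [316. 232.] 48 48 [0.6382 0.1426 0.114 ] [0.6355 0.1424 0.125 ]
knob [316. 234.] 48 47 [0.6378 0.1425 0.114 ] [0.6352 0.1423 0.125 ]
key_far 0.85 [592. 146.] 36 31 [0.546  0.4006 0.058 ]
key_middle 0.71 [606.  82.] 40 34 [0.4894 0.3967 0.058 ]
key_near 0.78 [621.  16.] 43 35 [0.4369 0.3942 0.058 ]
t 45.92 pos [0.6371 0.1422 0.2479] yaw 3.217 grip 0.0686 F [ 0.9 -0.1  0.1] q6 -1.46
turn units z -0.004
shift units [ 4.952 10.434  1.917] tilt units [-0.002 -0.015  0.   ]
```

Emit:
play_rows(motion=[[0,0,0,0.99,0,0,0],[0,0,0,0.99,0,0,0],[0,0,0,0.99,0,0,0],[0,0,0,0.99,0,0,0],[0,0,0,0.99,0,0,0],[0,0,0,0,0.95,0.17,0],[0,0,0,0,0.95,0.17,0],[0,0,0,0,0.95,0.17,0]])

```text
time: 46.58
ee_pos: [0.5082, 0.2045, 0.2363]
orientation: [3.141, 0.001, -3.068]
ft_force: [-0.2, 0.5, -0.3]
grip_width: 0.0001
grasp_force: 0.0
```

Emit:
play_rows(motion=[[0,0,0,0,0.95,0.17,0],[0,0,0,0,0.95,0.17,0],[0,0,0,0,0.95,0.17,0],[0,0,0,0,0.95,0.17,0],[0,0,0,0,0.95,0.17,0],[0,0,0,0,0.95,0.17,0],[0,0,0,0,0.95,0.17,0],[0,0,0,0,0.95,0.17,0]])

```text
time: 47.25
ee_pos: [0.4941, 0.3947, 0.2017]
orientation: [-3.141, -0.0, -3.066]
ft_force: [1.5, -0.5, 0.4]
grip_width: 0.0002
grasp_force: 0.0
```

Emit:
play_rows(motion=[[0,0,0,0,0,0,0],[0,0,0,0,0,0,0],[0,0,0,0,0,0,0]])

```text
time: 47.5
ee_pos: [0.4943, 0.3932, 0.2018]
orientation: [-3.141, -0.0, -3.066]
ft_force: [0.3, 0.3, 0.9]
grip_width: -0.0002
grasp_force: 0.0
```

Run:
```python
from knob import *
w=keys(2); save(w,'y0.png'); plan((.545,.4,.09),3.217)
```

```text
key_far 0.9 [321. 275.] 30 23 [0.5374 0.4013 0.058 ]
key_far 0.47 [ 22. 380.] 48 59 [0.6726 0.1102 0.058 ]
key_middle 0.65 [321. 224.] 32 34 [0.4903 0.3971 0.058 ]
key_near 0.9 [319. 158.] 34 36 [0.4342 0.3917 0.058 ]
key_far 0.76 [319. 274.] 30 24 [0.5375 0.3987 0.058 ]
key_middle 0.96 [320. 226.] 32 34 [0.4927 0.3963 0.058 ]
key_near 0.79 [321. 156.] 35 36 [0.4329 0.3924 0.058 ]
t 47.9 pos [0.4946 0.393  0.2023] yaw 3.216 grip -0.0001 F [ 0.6 -0.1  0.1] q6 -1.01
turn units z -0.012
shift units [-2.03   0.126  4.493] tilt units [0.002 0.004 0.   ]
```

View pics/y0.png

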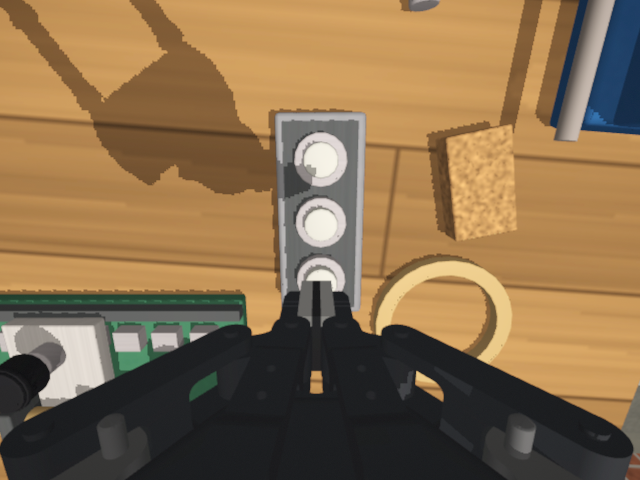

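Keys at near (321,160), middle (321,223) and far about (321,278). The line fit gives far ≈ (0.546, 0.400) and near ≈ (0.436, 0.393).

Emit:
play_rows(motion=[[0,0,0,-0.69,0.04,0.7,0],[0,0,0,-0.69,0.04,0.7,0],[0,0,0,-0.68,0.04,0.7,0],[0,0,0,0,0,0.8,0],[0,0,0,0,0,0.8,0],[0,0,0,0,0,0.8,0],[0,0,0,0,0,0.8,0],[0,0,0,0,0,0,0]])

```text
time: 48.57
ee_pos: [0.5425, 0.398, 0.0643]
orientation: [-3.137, -0.008, -3.067]
ft_force: [-1.1, -0.4, 0.1]
grip_width: -0.0001
grasp_force: 0.0
```

Emit:
play_rows(motion=[[0,0,0,0,0,0.25,0],[0,0,0,0,0,0.25,0],[0,0,0,0,0,0.24,0],[0,0,0,0,0,0,0],[0,0,0,0,0,0,0],[0,0,0,0,0,0,0]])

```text
time: 49.07
ee_pos: [0.5467, 0.401, 0.0559]
orientation: [3.14, 0.003, -3.066]
ft_force: [-5.3, -5.0, 16.5]
grip_width: 0.0002
grasp_force: 7.8
```

Run:
```python
from knob import *
plan((.4359,.3932,.09),3.217)
```

```text
t 49.07 pos [0.5467 0.401  0.0559] yaw 3.217 grip 0.0002 F [-5.3 -5.  16.5] q6 -1.05
turn units z -0.002
shift units [ 4.442  0.021 -1.365] tilt units [0.014 0.031 0.   ]
```

Emit:
play_rows(motion=[[0,0,0,0,0,-0.1,0],[0,0,0,0,0,0,0],[0,0,0,0,0,0,0]])

```text
time: 49.32
ee_pos: [0.5468, 0.4012, 0.0561]
orientation: [3.14, 0.003, -3.066]
ft_force: [-0.1, -0.8, 4.4]
grip_width: -0.0003
grasp_force: 2.4
```

Emit:
play_rows(motion=[[0,0,0,0,0,-0.1,0],[0,0,0,0,0,0,0],[0,0,0,0,0,0,0]])

```text
time: 49.57
ee_pos: [0.5468, 0.4011, 0.0571]
orientation: [3.14, 0.003, -3.066]
ft_force: [1.5, 0.2, 4.8]
grip_width: 0.0
grasp_force: 2.1
```

Emit:
play_rows(motion=[[0,0,0,0,0,-0.1,0],[0,0,0,0,0,0,0],[0,0,0,0,0,0,0]])

```text
time: 49.82
ee_pos: [0.5461, 0.4008, 0.0588]
orientation: [3.141, 0.001, -3.067]
ft_force: [1.9, 1.0, 3.1]
grip_width: 0.0
grasp_force: 1.6
```

Emit:
play_rows(motion=[[0,0,0,0,0,-0.1,0],[0,0,0,0,0,0,0],[0,0,0,0,0,0,0]])

```text
time: 50.07
ee_pos: [0.5452, 0.4002, 0.0607]
orientation: [-3.141, -0.001, -3.066]
ft_force: [1.5, 0.4, 3.0]
grip_width: -0.0002
grasp_force: 1.1
```

Emit:
play_rows(motion=[[0,0,0,0,0,-0.1,0],[0,0,0,0,0,0,0],[0,0,0,0,0,0,0]])

```text
time: 50.32
ee_pos: [0.5445, 0.3998, 0.0627]
orientation: [-3.14, -0.002, -3.066]
ft_force: [0.1, -0.0, -0.4]
grip_width: 0.0001
grasp_force: 0.0
```

The force profile (4.8 N dropping to 0 over about 6 mm) confirms a full key press. On to the near key.

Emit:
play_rows(motion=[[0,0,0,0,0,-0.6,0],[0,0,0,0,0,-0.6,0],[0,0,0,0.88,0,0,0],[0,0,0,0.88,0,0,0],[0,0,0,0.88,0,0,0],[0,0,0,0.88,0,0,0],[0,0,0,0.86,0,0,0],[0,0,0,0,0,0,0]])

```text
time: 50.98
ee_pos: [0.4329, 0.3918, 0.0948]
orientation: [-3.141, -0.002, -3.065]
ft_force: [-0.1, -0.7, 0.3]
grip_width: 0.0001
grasp_force: 0.0
```

Emit:
play_rows(motion=[[0,0,0,0,0,0,0],[0,0,0,0,0,0,0],[0,0,0,0,0,0,0]])

```text
time: 51.23
ee_pos: [0.4377, 0.3927, 0.0948]
orientation: [3.14, 0.002, -3.067]
ft_force: [0.2, -0.6, -0.4]
grip_width: 0.0003
grasp_force: 0.0
```

Run:
```python
from knob import *
plan((.4359,.3932,.066),3.217); keys()
```

```text
t 51.23 pos [0.4377 0.3927 0.0948] yaw 3.216 grip 0.0003 F [ 0.2 -0.6 -0.4] q6 -0.96
turn units z -0.007
shift units [0.071 0.024 1.151] tilt units [0.014 0.023 0.   ]
key_near 0.83 [315. 259.] 52 46 [0.4313 0.3923 0.058 ]
```

Emit:
play_rows(motion=[[0,0,0,0.1,0.02,0.4,0],[0,0,0,0,0,0.4,0],[0,0,0,0,0,0.3,0],[0,0,0,0,0,0.2,0],[0,0,0,0,0,0.2,0],[0,0,0,0,0,0.18,0],[0,0,0,0,0,0,0],[0,0,0,0,0,0,0]])

```text
time: 52.1
ee_pos: [0.4329, 0.3918, 0.0556]
orientation: [-3.14, -0.003, -3.066]
ft_force: [-12.3, -9.7, 31.6]
grip_width: 0.0
grasp_force: 15.4
```

Emit:
play_rows(motion=[[0,0,0,0,0,-0.1,0],[0,0,0,0,0,0,0],[0,0,0,0,0,0,0]])

```text
time: 52.35
ee_pos: [0.4339, 0.3926, 0.0559]
orientation: [3.142, 0.0, -3.066]
ft_force: [-4.6, -3.2, 13.5]
grip_width: 0.0001
grasp_force: 6.8
```

Emit:
play_rows(motion=[[0,0,0,0,0,-0.15,0],[0,0,0,0,0,0,0],[0,0,0,0,0,0,0]])

```text
time: 52.6
ee_pos: [0.4342, 0.3928, 0.0582]
orientation: [3.141, 0.001, -3.066]
ft_force: [-0.5, -1.0, 3.0]
grip_width: 0.0001
grasp_force: 1.8
```

Emit:
play_rows(motion=[[0,0,0,0,0,-0.15,0],[0,0,0,0,0,0,0],[0,0,0,0,0,0,0]])

```text
time: 52.85
ee_pos: [0.4341, 0.3928, 0.0616]
orientation: [3.141, 0.001, -3.067]
ft_force: [1.4, 0.8, 1.7]
grip_width: -0.0003
grasp_force: 0.8
```

Near key fully pressed. Back to the knob, this time with the tool tilted 25° towards the robot so the gripper body stays clear of the drill head at notch two.

Emit:
play_rows(motion=[[0,0,0,0,0,-0.9,0],[0,0,0,0,0,-0.9,0],[0,0,0,0,0,-0.9,0],[0,0,0,0,0,-0.9,0],[0,0,0,0,0,-0.9,0],[0,0,0,0,0,-0.9,0],[0,0,0,0,-0.96,0,0],[0,0,0,0,-0.96,0,0]])

```text
time: 53.52
ee_pos: [0.4381, 0.3455, 0.1982]
orientation: [3.14, 0.003, -3.064]
ft_force: [0.8, 0.3, -1.1]
grip_width: 0.0001
grasp_force: 0.0
```

Emit:
play_rows(motion=[[0,0,0,0,-0.96,0,0.8],[0,0,0,0,-0.96,0,0.8],[0,0,0,0,-0.96,0,0.8],[0,0,0,0,-0.96,0,0.8],[0,0,0,0,-0.96,0,0.8],[0,0,0,0,-0.96,0,0.8],[0,0,0,0,-0.96,0,0.8],[0,0,0,0,-0.96,0,0.8]])

```text
time: 54.18
ee_pos: [0.4511, 0.1518, 0.1956]
orientation: [-3.141, -0.002, -3.066]
ft_force: [0.2, 0.4, 0.5]
grip_width: 0.0682
grasp_force: 0.0
```

Emit:
play_rows(motion=[[0,0,0,0,-0.96,0,0.8],[0,0,0,-0.95,0,0,0.8],[0,0,0,-0.95,0,0,0.8],[0,0,0,-0.95,0,0,0.8],[0,0,0,-0.95,0,0,0.8],[0,0,0,-0.95,0,0,0.8],[0,0,0,-0.95,0,0,0.8],[0,0,0,0,0,0,0.8]])

```text
time: 54.85
ee_pos: [0.599, 0.1399, 0.1954]
orientation: [-3.141, 0.001, -3.067]
ft_force: [0.5, 0.4, 0.1]
grip_width: 0.0684
grasp_force: 0.0
```

Emit:
play_rows(motion=[[0,-1,0,0,0,0,0.8],[0,-1,0,0,0,0,0.8],[0,-1,0,0,0,0,0.8],[0,-1,0,0,0,0,0.8],[0,-1,0,0,0,0,0.8],[0,0,0,0,0,0,0.8],[0,0,0,0,0,0,0.8]])

```text
time: 55.43
ee_pos: [0.593, 0.1396, 0.1946]
orientation: [-3.141, 0.431, -3.066]
ft_force: [0.7, -0.8, -0.2]
grip_width: 0.0683
grasp_force: 0.0
```

```bash
cat >> plan.py <<'E'
def planT(xyz,yaw=np.pi+.075,tilt=25):
    T,s=tool(); W=R.from_euler('z',yaw).as_matrix()@R.from_euler('x',np.pi).as_matrix()@R.from_euler('y',-tilt,degrees=True).as_matrix()
    print('t',round(float(s['time']),2),'pos',np.round(s['ee_pos'],4),'z_t',np.round(T[:3,2],3),'F',np.round(s['ft_force'],1),'grip',s['grip_width'].round(4))
    print('turn units',np.round(np.degrees(R.from_matrix(T[:3,:3].T@W).as_rotvec())/5,3),'shift units (target axes)',np.round(W.T@(np.array(xyz)-s['ee_pos'])/.025,3),'now axes',np.round(T[:3,:3].T@(np.array(xyz)-s['ee_pos'])/.025,3))
E
python3 - <<'E'
from knob import *
knob(2); planT((.6466,.1432,.0804))
E
```

```text
knob [315. 243.] 56 60 [0.6277 0.1418 0.114 ] [0.6184 0.1412 0.125 ]
knob [314. 236.] 55 59 [0.6279 0.1411 0.114 ] [0.6189 0.1405 0.125 ]Traceback (most recent call last):
  File "<stdin>", line 2, in <module>
  File "plan.py", line 10, in planT
    print('t',round(float(s['time']),2),'pos',np.round(s['ee_pos'],4),'z_t',np.round(T[:3,2],3),'F',np.round(s['ft_force'],1),'grip',s['grip_width'].round(4))
                                                                                                                                     ^^^^^^^^^^^^^^^^^^^^^
AttributeError: 'float' object has no attribute 'round'
```

```bash
sed -i "s/s\['grip_width'\].round(4)/s['grip_width']/" plan.py
python3 - <<'E'
from knob import *
planT((.6466,.1430,.0804))
E
```

```text
t 55.63 pos [0.5974 0.1401 0.1979] z_t [ 0.422  0.032 -0.906] F [0.3 0.1 0.2] grip 0.06842431971364554
turn units [ 0.003  0.011 -0.003] shift units (target axes) [ 0.2   -0.033  5.093] now axes [ 0.205 -0.035  5.093]
```

Emit:
play_rows(motion=[[0,0,0,0.1,-0.03,0.7,0.8],[0,0,0,0.1,0,0.7,0.8],[0,0,0,0,0,0.75,0.8],[0,0,0,0,0,0.75,0.8],[0,0,0,0,0,0.75,0.8],[0,0,0,0,0,0.7,0.8],[0,0,0,0,0,0.6,0.8],[0,0,0,0,0,0,0.8]])

```text
time: 56.3
ee_pos: [0.6435, 0.1423, 0.079]
orientation: [-3.141, 0.431, -3.067]
ft_force: [-1.1, 0.0, -0.5]
grip_width: 0.0683
grasp_force: 0.0
```

Run:
```python
from knob import *
planT((.6466,.1430,.0804)); w=shot('wrist'); cv2.imwrite('pics/k2.png',w['color'][100:450,100:600,::-1]); planT((.6466,.1430,.0804))
```

```text
t 56.3 pos [0.6435 0.1423 0.079 ] z_t [ 0.417  0.03  -0.908] F [-1.1  0.  -0.5] grip 0.06825210730731553
turn units [-0.01  -0.058 -0.002] shift units (target axes) [-0.138  0.019  0.002] now axes [-0.138  0.019  0.002]
t 56.35 pos [0.6436 0.1424 0.0805] z_t [ 0.418  0.031 -0.908] F [-0.2 -0.6  0.3] grip 0.06816074975930574
turn units [-0.007 -0.041 -0.002] shift units (target axes) [-0.108  0.013  0.053] now axes [-0.109  0.013  0.052]
```

View pics/k2.png

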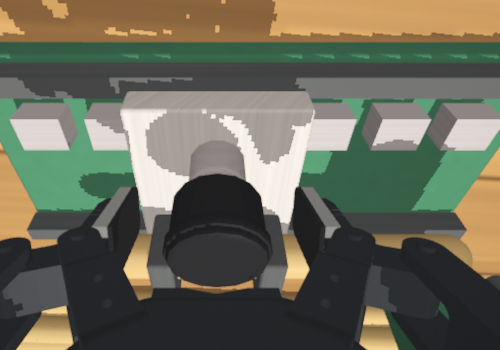

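Knob sits between the fingers. Closing, then lifting vertically in tilted axes.

Emit:
play_rows(motion=[[0,0,0,-0.11,0.01,0,0.8],[0,0,0,0,0,0,0],[0,0,0,0,0,0,0],[0,0,0,0,0,0,0],[0,0,0,0,0,0,0],[0,0,0,0,0,0,0],[0,0,0,0,0,0,0]])

```text
time: 56.93
ee_pos: [0.6469, 0.1434, 0.0855]
orientation: [3.141, 0.439, -3.066]
ft_force: [-3.1, -0.6, 5.9]
grip_width: 0.0387
grasp_force: 59.8
```

Emit:
play_rows(motion=[[0,0,0,-0.09,0,-0.2,0],[0,0,0,-0.09,0,-0.2,0],[0,0,0,-0.09,0,-0.19,0],[0,0,0,0,0,0,0],[0,0,0,0,0,0,0],[0,0,0,0,0,0,0]])

```text
time: 57.43
ee_pos: [0.6465, 0.1433, 0.0994]
orientation: [3.141, 0.438, -3.066]
ft_force: [8.7, 1.3, -9.1]
grip_width: 0.0387
grasp_force: 61.7
```

Run:
```python
from knob import *
planT((.6436,.1819,.096))
```

```text
t 57.43 pos [0.6465 0.1433 0.0994] z_t [ 0.423  0.032 -0.905] F [ 8.7  1.3 -9.1] grip 0.03870709712616204
turn units [0.006 0.022 0.002] shift units (target axes) [0.059 1.547 0.124] now axes [0.059 1.546 0.125]
```

Emit:
play_rows(motion=[[0,0,0,-0.09,0,-0.09,0],[0,0,0,0,0,0,0],[0,0,0,0,0,0,0],[0,0,0,0,0,0,0]])

```text
time: 57.77
ee_pos: [0.6465, 0.1433, 0.1013]
orientation: [3.141, 0.436, -3.066]
ft_force: [7.9, 1.7, -9.5]
grip_width: 0.0386
grasp_force: 61.7
```

Run:
```python
from knob import *
planT((.6436,.1819,.1))
```

```text
t 57.77 pos [0.6465 0.1433 0.1013] z_t [ 0.421  0.032 -0.907] F [ 7.9  1.7 -9.5] grip 0.03860357532460444
turn units [ 0.004 -0.007  0.001] shift units (target axes) [0.023 1.547 0.048] now axes [0.022 1.547 0.049]
```

Emit:
play_rows(motion=[[0,0,0,0,0.4,0,0],[0,0,0,0,0.4,0,0],[0,0,0,0,0.4,0,0],[0,0,0,0,0.38,0,0],[0,0,0,0,0,0,0],[0,0,0,0,0,0,0],[0,0,0,0,0,0,0]])

```text
time: 58.35
ee_pos: [0.6436, 0.1832, 0.1013]
orientation: [3.141, 0.436, -3.066]
ft_force: [8.4, 3.7, -9.7]
grip_width: 0.0389
grasp_force: 62.2
```

Run:
```python
from knob import *
planT((.6436,.183,.0855))
```

```text
t 58.35 pos [0.6436 0.1832 0.1013] z_t [ 0.421  0.033 -0.906] F [ 8.4  3.7 -9.7] grip 0.03888772504458817
turn units [ 0.011 -0.005  0.004] shift units (target axes) [ 0.267 -0.009  0.574] now axes [ 0.267 -0.009  0.574]
```

Lower with the grip held, to feel the pin drop in.

Emit:
play_rows(motion=[[0,0,0,0.07,0,0.14,0],[0,0,0,0.07,0,0.14,0],[0,0,0,0.06,0,0.14,0],[0,0,0,0.05,0,0.12,0],[0,0,0,0,0,0,0],[0,0,0,0,0,0,0],[0,0,0,0,0,0,0]])

```text
time: 58.93
ee_pos: [0.6436, 0.1832, 0.0869]
orientation: [3.141, 0.436, -3.066]
ft_force: [5.4, 2.2, -6.7]
grip_width: 0.0385
grasp_force: 62.6
```

Run:
```python
from knob import *
planT((.6436,.183,.0855))
```

```text
t 58.93 pos [0.6436 0.1832 0.0869] z_t [ 0.421  0.032 -0.906] F [ 5.4  2.2 -6.7] grip 0.0385412552986259
turn units [ 0.009 -0.003  0.002] shift units (target axes) [ 0.026 -0.006  0.052] now axes [ 0.026 -0.006  0.052]
```

Force is still the spring's (about 6.7 N) after the full 14 mm descent, so the pin is in notch two. Releasing and retreating along the tool axis.

Emit:
play_rows(motion=[[0,0,0,0,0,0,0.7],[0,0,0,0,0,0,0.7],[0,0,0,0,0,0,0.7],[0,0,0,0,0,0,0.7],[0,0,0,0,0,0,0.7],[0,0,0,0,0,-0.5,0.7],[0,0,0,0,0,-0.9,0.7],[0,0,0,0,0,-0.9,0.7]])

```text
time: 59.6
ee_pos: [0.6184, 0.1804, 0.1399]
orientation: [-3.141, 0.434, -3.066]
ft_force: [1.1, -0.7, 0.6]
grip_width: 0.0598
grasp_force: 0.0
```

Emit:
play_rows(motion=[[0,0,0,0,0,-0.9,0.7],[0,0,0,0,0,-0.9,0.7],[0,0,0,0,0,-0.9,0.7],[0,0,0,0,0,0,0.7],[0,0,0,0,0,0,0.7]])

```text
time: 60.02
ee_pos: [0.5919, 0.1791, 0.2041]
orientation: [3.14, 0.441, -3.067]
ft_force: [-0.5, 0.1, -0.6]
grip_width: 0.0601
grasp_force: 0.0
```

Run:
```python
from knob import *
knob(2); planT((.5457,.3998,.2),3.217,0)
for v,z in (('top',.099),('side',.099)):
    p=shot(v)
    for r in nets.boxes_of(p,'knob_head')[:2]: uv=np.array(r['at'])*[640,480]; print(v,round(r['conf'],2),np.round(uv),np.round(ray(p,uv,z),4))
```

```text
knob [316. 232.] 55 59 [0.6246 0.1817 0.114 ] [0.6158 0.1811 0.125 ]
knob [316. 236.] 55 59 [0.6247 0.1819 0.114 ] [0.6157 0.1812 0.125 ]
t 60.22 pos [0.5904 0.1783 0.1993] z_t [ 0.419  0.031 -0.907] F [-0.5 -0.5  0.3] grip 0.05961288742729202
turn units [-8.00e-03  4.97e+00 -3.00e-03] shift units (target axes) [ 1.116  8.968 -0.027] now axes [ 1.002  8.967 -0.5  ]
top 0.45 [248. 189.] [0.6479 0.1694 0.099 ]
side 0.49 [324. 178.] [0.6365 0.1904 0.099 ]
```

Knob moved on 40 mm, same apparent height. Now the keys again.

Emit:
play_rows(motion=[[0,1,0,0,0,0,0],[0,1,0,0,0,0,0],[0,1,0,0,0,0,0],[0,1,0,0,0,0,0],[0,0.97,0,0,0,0,0],[0,0,0,0.56,0,0,0],[0,0,0,0.56,0,0,0],[0,0,0,0,0.9,0,0]])

```text
time: 61.08
ee_pos: [0.5602, 0.1961, 0.1989]
orientation: [-3.139, -0.002, -3.069]
ft_force: [0.3, 0.5, 0.6]
grip_width: -0.0004
grasp_force: 0.0
```

Emit:
play_rows(motion=[[0,0,0,0,0.9,0,0],[0,0,0,0,0.9,0,0],[0,0,0,0,0.9,0,0],[0,0,0,0,0.9,0,0],[0,0,0,0,0.9,0,0],[0,0,0,0,0.9,0,0],[0,0,0,0,0.9,0,0],[0,0,0,0,0.9,0,0]])

```text
time: 61.75
ee_pos: [0.5479, 0.3795, 0.2001]
orientation: [-3.141, 0.002, -3.067]
ft_force: [0.4, 0.8, -0.0]
grip_width: 0.0002
grasp_force: 0.0
```

Emit:
play_rows(motion=[[0,0,0,0,0.87,0,0],[0,0,0,0,0,0.85,0],[0,0,0,0,0,0.85,0],[0,0,0,0,0,0.85,0],[0,0,0,0,0,0.85,0],[0,0,0,0,0,0.8,0],[0,0,0,0,0,0,0],[0,0,0,0,0,0,0]])

```text
time: 62.42
ee_pos: [0.5455, 0.3993, 0.0937]
orientation: [-3.139, -0.001, -3.066]
ft_force: [0.4, -0.4, 0.7]
grip_width: 0.0003
grasp_force: 0.0
```

Run:
```python
from knob import *
planT((.5455,.4,.056),3.217,0)
```

```text
t 62.42 pos [0.5455 0.3993 0.0937] z_t [-0.001 -0.002 -1.   ] F [ 0.4 -0.4  0.7] grip 0.0002931262353637667
turn units [-0.026 -0.015 -0.004] shift units (target axes) [-1.000e-03  2.700e-02  1.508e+00] now axes [-0.003  0.03   1.508]
```

Emit:
play_rows(motion=[[0,0,0,0,0.03,0.4,0],[0,0,0,0,0,0.4,0],[0,0,0,0,0,0.3,0],[0,0,0,0,0,0.2,0],[0,0,0,0,0,0.2,0],[0,0,0,0,0,0.12,0],[0,0,0,0,0,0,0],[0,0,0,0,0,0,0]])

```text
time: 63.08
ee_pos: [0.5467, 0.4009, 0.0564]
orientation: [-3.141, 0.002, -3.066]
ft_force: [-2.9, -2.0, 5.0]
grip_width: 0.0002
grasp_force: 2.3
```

Emit:
play_rows(motion=[[0,0,0,0,0,0,0],[0,0,0,0,0,-0.15,0],[0,0,0,0,0,0,0],[0,0,0,0,0,0,0]])

```text
time: 63.42
ee_pos: [0.5473, 0.4013, 0.0598]
orientation: [3.141, 0.004, -3.067]
ft_force: [-0.2, -0.6, 2.2]
grip_width: 0.0002
grasp_force: 1.3
```

Emit:
play_rows(motion=[[0,0,0,0,0,-0.5,0],[0,0,0,0,0,-0.6,0],[0,0,0,0,0,-0.4,0],[0,0,0,0.88,0,0,0],[0,0,0,0.88,0,0,0],[0,0,0,0.88,0,0,0],[0,0,0,0.88,0,0,0],[0,0,0,0.9,0,0,0]])

```text
time: 64.08
ee_pos: [0.4363, 0.3931, 0.098]
orientation: [3.14, 0.005, -3.067]
ft_force: [-0.5, -0.5, 1.1]
grip_width: 0.0003
grasp_force: 0.0
```

Emit:
play_rows(motion=[[0,0,0,0,0,0,0],[0,0,0,0,0,0,0],[0,0,0,0,0,0,0]])

```text
time: 64.33
ee_pos: [0.4376, 0.3934, 0.0978]
orientation: [3.14, 0.005, -3.066]
ft_force: [0.8, -0.6, 0.5]
grip_width: 0.0003
grasp_force: 0.0
```

Run:
```python
from knob import *
planT((.435,.393,.056),3.217,0)
```

```text
t 64.33 pos [0.4376 0.3934 0.0978] z_t [ 0.005  0.002 -1.   ] F [ 0.8 -0.6  0.5] grip 0.0003223656503672672
turn units [0.017 0.058 0.001] shift units (target axes) [ 0.104 -0.009  1.674] now axes [ 0.113 -0.011  1.673]
```

Emit:
play_rows(motion=[[0,0,0,0.1,0,0.4,0],[0,0,0,0,0,0.4,0],[0,0,0,0,0,0.3,0],[0,0,0,0,0,0.25,0],[0,0,0,0,0,0.2,0],[0,0,0,0,0,0.2,0],[0,0,0,0,0,0,0],[0,0,0,0,0,0,0]])

```text
time: 65.0
ee_pos: [0.4338, 0.3919, 0.0557]
orientation: [-3.14, 0.001, -3.066]
ft_force: [-8.3, -8.5, 24.4]
grip_width: -0.0001
grasp_force: 12.1
```

Emit:
play_rows(motion=[[0,0,0,0,0,0,0],[0,0,0,0,0,-0.15,0],[0,0,0,0,0,0,0],[0,0,0,0,0,0,0]])

```text
time: 65.33
ee_pos: [0.4345, 0.3926, 0.0569]
orientation: [3.141, 0.003, -3.067]
ft_force: [-1.1, -1.6, 3.4]
grip_width: -0.0002
grasp_force: 2.1
```

Emit:
play_rows(motion=[[0,0,0,0,0,-0.5,0],[0,0,0,0,0,-0.9,0],[0,0,0,0,0,-0.9,0],[0,0,0,0,0,-0.9,0],[0,0,0,0,0,-0.9,0],[0,0,0,0,0,-0.9,0],[0,0,0,0,0,0,0],[0,0,0,0,0,0,0]])

```text
time: 66.0
ee_pos: [0.4348, 0.3934, 0.1833]
orientation: [3.139, 0.006, -3.067]
ft_force: [-0.2, -0.3, -0.9]
grip_width: -0.0002
grasp_force: 0.0
```

Run:
```python
from fit import *
S=dict(block_short=(.5545,-.2275,.101),block_long=(.5695,-.3668,.101),block_square=(.4003,-.2432,.101),block_channel=(.4145,-.3825,.101))
t=shot('top'); s=shot('side')
for k,g in S.items():
    d=DIM[k]
    for v in (t,s):
        q,f,n=fit(k,g,[v],(d[0],d[1],.011,.053)); print(k,np.round(q,4),round(float(f),3),n)
im=cv2.resize(t['color'][140:340,150:540],(800,410)); im2=cv2.resize(s['color'][270:420,250:460],(250,179)); im[231:,:250]=im2
cv2.imwrite('pics/end.png',im[:,:,::-1])
```

```text
block_short [ 0.5517 -0.232   0.0577] 0.144 1
block_short [ 0.5542 -0.228   0.3082] 0.194 1
block_long [ 0.5691 -0.3675  0.0624] 0.102 1
block_long [ 0.5681 -0.3665  0.1683] 0.146 1
block_square [ 0.3985 -0.2432  0.1943] 0.163 1
block_square [ 0.3982 -0.2436 -0.0533] 0.171 1
block_channel [ 0.4154 -0.3835  0.1317] 0.12 1
block_channel [ 0.4158 -0.3823  0.191 ] 0.129 1
```

View pics/end.png

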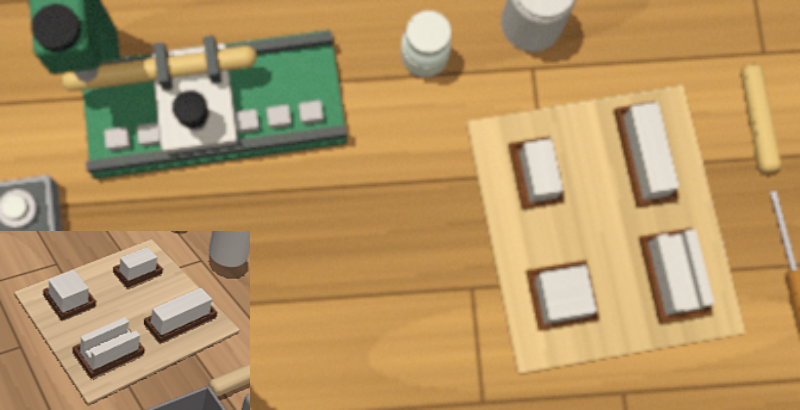

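All four blocks lie flat in their trays, the carriage is two notches on, and the arm is clear. Handing in.

```bash
python3 -c "
from cell import robot
print(robot.finish_job())"
```

```text
the job is handed in; nothing more can be done
None
```

I handed the job in: all four blocks are flat in their own trays, both holes are drilled and ejected with the carriage locked in its notch, the carriage is locked two notches on, and the arm is clear; no verdict came back.

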